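# Rack and basket dusty printer parts under extraction

## Task

First, with the dusty parts still where they are, start the extractor: twist its spring-return switch clockwise right to its stop, then let it spring back. Empty the cup of gears into the steel basket and stand the cup upright on the bench, and lay every roller in the rack that fits its length, both shaft ends down in the notches. Once all that is done, stop the extractor by twisting the switch anticlockwise to its stop and letting it spring back; leave the other things on the bench alone.

Things in the scene. Friction and masses are not known exactly. Their poses are not given: they have to be found in the camera images.
- switch (a joint): rad; spring-return extractor switch on top of the grey box. 0 = centre (rest); + = clockwise seen from above, to the start stop at +1.05 (green dot); - = anticlockwise, to the off stop at -1.05 (red dot). A spring (0.15 N m per rad) turns it back to 0 in under 0.3 s once let go; no catch, no click
- switch_grip (a point): on the switch's vertical axis, in the middle of its red bar handle, 102 mm above the bench. The bar is 58 mm long (this frame's x, turning with it), 14 mm wide (y); its top is 9.5 mm above this point, a flat hub (radius 24 mm) 20 mm below it, the box's top 26 mm below. Pinch the bar from above
- switch_box: grey enclosure screwed to the bench, 120 mm (x) by 110 mm (y), 70 mm high, the switch at the middle of its top; origin centre of its underside
- short_rack: fixed rack for short rollers: two upright blue saw-toothed plates 6 mm thick, at x = -48 and +48 mm, with 3 notches each, at y = -46, 0, 46 mm. A roller lies along x, a shaft end in each of two facing notches, its centre then 44 mm up. Notches: floor 40 mm up, 14 mm wide, from 48 mm up flaring at 45 deg to tips 64 mm up (outer 55). 108 x 134 mm, base 6 mm thick; origin centre of underside
- long_rack: fixed rack for long rollers: exactly like short_rack but with its plates at x = -68 and +68 mm, so 148 x 134 mm overall
- basket: fixed open steel basket on feet, 150 x 150 mm outside, walls 4 mm, inner floor 16 mm and rim 72 mm above the bench; origin centre of its underside, on the bench
- cup: loose orange plastic cup, open on top, 75 mm high, outside radius 29 mm at the foot, 31 mm at 48 mm up, then flaring to 37 mm at the rim, wall 3 mm, 90 g; origin centre of its underside, z along its axis. Starts upright on the bench holding the six gears (filled about 35 mm deep)
- gear1: white drive gear of slippery nylon, 20 mm across, 10 mm thick, 12 g; origin at its centre, z along its axis. Starts in the cup
- gear2: white drive gear of slippery nylon, 20 mm across, 10 mm thick, 12 g; origin at its centre, z along its axis. Starts in the cup
- gear3: white drive gear of slippery nylon, 20 mm across, 10 mm thick, 12 g; origin at its centre, z along its axis. Starts in the cup
- gear4: white drive gear of slippery nylon, 20 mm across, 10 mm thick, 12 g; origin at its centre, z along its axis. Starts in the cup
- gear5: white drive gear of slippery nylon, 20 mm across, 10 mm thick, 12 g; origin at its centre, z along its axis. Starts in the cup
- gear6: white drive gear of slippery nylon, 20 mm across, 10 mm thick, 12 g; origin at its centre, z along its axis. Starts in the cup
- short_roller1: short printer roller, 110 mm long, about 94 g; may be absent. Origin at its centre, x along its axis. 18 mm thick black rubber in the middle, a white square bush (22 mm, 8 mm thick) at each end of it (82 mm over both bushes), then 14 mm of bare steel shaft, 8 mm thick, at each end. Starts lying flat on the bench on its bushes, centre 11 mm up
- short_roller2: short printer roller, 110 mm long, about 94 g; may be absent. Origin at its centre, x along its axis. 18 mm thick black rubber in the middle, a white square bush (22 mm, 8 mm thick) at each end of it (82 mm over both bushes), then 14 mm of bare steel shaft, 8 mm thick, at each end. Starts lying flat on the bench on its bushes, centre 11 mm up
- short_roller3: short printer roller, 110 mm long, about 94 g; may be absent. Origin at its centre, x along its axis. 18 mm thick black rubber in the middle, a white square bush (22 mm, 8 mm thick) at each end of it (82 mm over both bushes), then 14 mm of bare steel shaft, 8 mm thick, at each end. Starts lying flat on the bench on its bushes, centre 11 mm up
- long_roller1: long printer roller, 150 mm long, about 110 g; may be absent. Origin at its centre, x along its axis. 18 mm thick black rubber in the middle, a white square bush (22 mm, 8 mm thick) at each end of it (122 mm over both bushes), then 14 mm of bare steel shaft, 8 mm thick, at each end. Starts lying flat on the bench on its bushes, centre 11 mm up
- long_roller2: long printer roller, 150 mm long, about 110 g; may be absent. Origin at its centre, x along its axis. 18 mm thick black rubber in the middle, a white square bush (22 mm, 8 mm thick) at each end of it (122 mm over both bushes), then 14 mm of bare steel shaft, 8 mm thick, at each end. Starts lying flat on the bench on its bushes, centre 11 mm up
- long_roller3: long printer roller, 150 mm long, about 110 g; may be absent. Origin at its centre, x along its axis. 18 mm thick black rubber in the middle, a white square bush (22 mm, 8 mm thick) at each end of it (122 mm over both bushes), then 14 mm of bare steel shaft, 8 mm thick, at each end. Starts lying flat on the bench on its bushes, centre 11 mm up
- cartridge: bystander: black toner cartridge, 80 x 275 x 65 mm; origin centre of its underside, long side along y
- duster_can: bystander: standing green can, 56 mm across, 130 mm high; origin centre of its underside
- brush: bystander: brush lying on the bench along its x; origin under its middle
- screwdriver: bystander: screwdriver lying on the bench along its x; origin under its middle

How it is judged:
On the way, in this order (a step that is already met when the one before it is completed fails the run):
1. the switch is turned clockwise to its stop while the gears are still in the standing cup and the rollers on the bench (value of joint switch above 0.95 rad and distance between each of gear1, gear2, gear3, gear4, gear5, gear6 and cup below 0.07 m and height (world z) of cup below 0.01 m and angle between cup's own z axis and vertical below 0.15 rad and height (world z) of each of short_roller1, short_roller2, short_roller3, long_roller1, long_roller2, long_roller3 below 0.03 m), for 0.1 s.
2. the switch is let go and springs back to the centre (value of joint switch between -0.15 and 0.15 rad and contact force between the fingers and switch below 0.3 N), for 0.1 s.
3. all gears are in the basket, the cup stands upright on the bench and every roller lies in its rack (x of gear1 in the frame of basket between -0.073 and 0.073 m and y of gear1 in the frame of basket between -0.073 and 0.073 m and z of gear1 in the frame of basket between 0.012 and 0.06 m and x of gear2 in the frame of basket between -0.073 and 0.073 m and y of gear2 in the frame of basket between -0.073 and 0.073 m and z of gear2 in the frame of basket between 0.012 and 0.06 m and x of gear3 in the frame of basket between -0.073 and 0.073 m and y of gear3 in the frame of basket between -0.073 and 0.073 m and z of gear3 in the frame of basket between 0.012 and 0.06 m and x of gear4 in the frame of basket between -0.073 and 0.073 m and y of gear4 in the frame of basket between -0.073 and 0.073 m and z of gear4 in the frame of basket between 0.012 and 0.06 m and x of gear5 in the frame of basket between -0.073 and 0.073 m and y of gear5 in the frame of basket between -0.073 and 0.073 m and z of gear5 in the frame of basket between 0.012 and 0.06 m and x of gear6 in the frame of basket between -0.073 and 0.073 m and y of gear6 in the frame of basket between -0.073 and 0.073 m and z of gear6 in the frame of basket between 0.012 and 0.06 m and z of short_roller1 in the frame of short_rack between 0.038 and 0.049 m and x of short_roller1 in the frame of short_rack between -0.008 and 0.008 m and y of short_roller1 in the frame of short_rack between -0.056 and 0.056 m and angle between the x axis of each of short_roller1, short_roller2, short_roller3 and the x axis of short_rack, either way round below 0.1 rad and z of short_roller2 in the frame of short_rack between 0.038 and 0.049 m and x of short_roller2 in the frame of short_rack between -0.008 and 0.008 m and y of short_roller2 in the frame of short_rack between -0.056 and 0.056 m and z of short_roller3 in the frame of short_rack between 0.038 and 0.049 m and x of short_roller3 in the frame of short_rack between -0.008 and 0.008 m and y of short_roller3 in the frame of short_rack between -0.056 and 0.056 m and z of long_roller1 in the frame of long_rack between 0.038 and 0.049 m and x of long_roller1 in the frame of long_rack between -0.008 and 0.008 m and y of long_roller1 in the frame of long_rack between -0.056 and 0.056 m and angle between the x axis of each of long_roller1, long_roller2, long_roller3 and the x axis of long_rack, either way round below 0.1 rad and z of long_roller2 in the frame of long_rack between 0.038 and 0.049 m and x of long_roller2 in the frame of long_rack between -0.008 and 0.008 m and y of long_roller2 in the frame of long_rack between -0.056 and 0.056 m and z of long_roller3 in the frame of long_rack between 0.038 and 0.049 m and x of long_roller3 in the frame of long_rack between -0.008 and 0.008 m and y of long_roller3 in the frame of long_rack between -0.056 and 0.056 m and angle between cup's own z axis and vertical below 0.15 rad and height (world z) of cup below 0.006 m), for 0.2 s.
4. the switch is turned anticlockwise to its stop (value of joint switch below -0.95 rad), for 0.1 s.
5. the switch is let go and springs back to the centre (all of step 2), for 0.1 s.
At the end, for the whole second after the job is handed in: All gears in the basket below its rim; cup upright on the bench (tilt < 0.15 rad); every roller in its rack, centre 38 to 49 mm above the rack's foot, within 8 mm of its middle along x, parallel within 0.1 rad; switch free within 0.15 rad of centre; all at rest (all of step 3 and all of step 5 and linear speed of each of short_roller1, short_roller2, short_roller3, long_roller1, long_roller2, long_roller3, gear1, gear2, gear3, gear4, gear5, gear6, cup below 0.03 m/s); the robot touches nothing.
It fails at once if a bystander (cartridge, can, brush or screwdriver) is moved more than 30 mm (distance of any of cartridge, duster_can, brush, screwdriver from where it was at the start of the episode above 0.03 m).
Of short_roller1, short_roller2, short_roller3, long_roller1, long_roller2, long_roller3 only 4 to 6 are there at a start; the rules pass over those that are not, and their reading is None.
At some moment in a run one of short_roller1, short_roller2, short_roller3, long_roller1, long_roller2, long_roller3 may be knocked a few centimetres aside while the robot is not near it.
It also fails if it takes over 210 s, if anything falls off the work surface, if the arm or the gripper's body presses on something with over 40 N, if the wrist force passes 120 N, or if a joint passes its speed limit or range.

## Robot

A 7-joint arm with a two-finger parallel gripper is mounted at the origin on the work surface. World frame = base frame: x ahead of the robot, y to its left, z up, the work surface at z = 0. Lengths are in m, angles in rad, forces in N, time in s.
With the tool pointing down it reaches from about 0.425 to 0.925 m from the base axis. Payload 6.8 kg.
Tool frame: the origin (TCP) lies midway between the tips of the shut fingers; the grasp point (between the pads) lies 19 mm behind it (bot.hold_point_z is the distance from the TCP to the grasp point, in m); z points along the fingers, y is the line along which they close (so a half turn about z gives the same grasp; the last joint's range is limited). The gripper opens to 85 mm and grips with 20 to 120 N. Pads are 22 mm wide; open, the fingers measure 114 mm over their backs; the gripper's body (76 mm by 85 mm) begins 54 mm behind the grasp point. The pads swing forward as they close: fully open they stand 13 mm farther back than shut.
Start: joints at [-1.362, 0.477, 0.022, 1.555, -0.011, 1.109, -0.083], TCP at [0.21, 0.641, 0.231] pointing down, gripper open.
Joint ranges: [-2.96, 2.96], [-0.34, 2.1], [-1.41, 1.46], [0.24, 2.44], [-1.37, 4.51], [0.17, 1.92], [-2.96, 2.96]. Speed limits (rad/s): [2.39, 2.39, 3.14, 3.14, 3.14, 3.14, 3.14].

## Interface

Orientations are given as a unit quaternion [w, x, y, z].
In Python, from station import bot gives the robot as it stands. The module is installed in compiled form; this text tells all that it offers.
- The arm moves only by the tool step_arm, never from a script. Its argument "increments" is a list that holds one entry, the list of rows, each a list of 7 numbers: the opening, from -1 (shut) to 1 (fully open), then the shift along the tool's x, y, z in mm, then the turn, a rotation vector about the tool's x, y, z in degrees. In form: [[[grip, x, y, z, ax, ay, az], ...]]. A call has 1 to 10 rows; each row is the pose to reach, as a shift and turn from the pose commanded when the call began, along the tool's axes at that moment; what a row does not reach only later rows make up. A row lasts 1/12 s, in which the tool goes at most 41.7 mm and 7.16 degrees, less where a joint would pass 70% of its speed; a pose out of reach is approached as far as the arm can. A call with a gripper value outside its range is refused whole. The fingers move at their own pace and stop on an object; "force" is the grip in N (left out, the last holds). Time passes only in rows, so rows that repeat a pose let the fingers close. It gives the time, the measured TCP pose, the force, the opening and the grip force at its end, in the units of the state.
- bot.get_obs(): the state, without advancing time (a new reading comes with each control period).
- bot.read_camera(name): name is "scene" or "top"; returns a dict with "image" (420x560x3 uint8, red, green, blue), "camera_matrix" (3x3 intrinsics, pixels), "R" (3x3) and "t" (3): a world point X has camera coordinates R X + t. Camera axes: x right, y down, z forward; pixel columns grow to the right and rows downward; lengths in m; the calibration is good to about 2 mm. A picture is of the moment at which its call begins. There is no depth.
- bot.hand_in(): hands the job in; it is judged then, once.
The state is a dict: "t": time; "q": joint angles; "joint_vel": joint speeds; "joint_torque": joint torques, N m; "eef_pos": TCP position; "tool_rot": TCP orientation; "contact_force": force on the tool from outside, world axes, zero at the start; "torque": the same for the moment, N m; "gripper_width": opening from 0.0 (shut) to 1.0 (fully open); "grasp_force": force on a finger pad.
Only numpy, scipy, OpenCV 4.12 (cv2) and the standard library are available. Lean on these libraries where they do the work, as an engineer would, in place of code of your own. Each camera call takes 0.05 s, during which the arm holds its last target. There are 200 camera calls.

## Working session

There is one attempt and no reset: what is moved stays moved. The work goes in short steps, Python scripts to look and compute and a tool call to move; the robot and the scene stay as the last step left them, time stands still between calls to the robot, and variables do not carry over. Pictures are saved under pics/ and viewed, at most 14 in all, crops included, and the job is handed in when it is done.

Besides the shell and the picture viewer there is one more tool, called after "Request:" by a JSON object that holds its "name" and its "arguments". step_arm: Moves the arm, as the interface text tells. Its arguments: {"type":"object","properties":{"increments":{"type":"array"},"force":{"type":"number"}},"required":["increments"]}

```bash
mkdir -p pics
cat > h.py <<'E'
import numpy as np, cv2
from station import bot
from scipy.spatial.transform import Rotation as Rn
def snap(cam,name,crop=None,s=1):
    c=bot.read_camera(cam); im=c["image"][:,:,::-1].copy()
    np.savez(f'{cam}.npz',K=c["camera_matrix"],R=c["R"],t=c["t"],im=im)
    save(im,name,crop,s)
def save(im,name,crop=None,s=1):
    if crop: u0,v0,u1,v1=crop; im=im[v0:v1,u0:u1]
    cv2.imwrite(f'pics/{name}.png',cv2.resize(im,None,fx=s,fy=s,interpolation=cv2.INTER_CUBIC))
def w(cam,u,v,z):
    c=np.load(f'{cam}.npz'); R=c['R'];t=c['t']
    d=R.T@np.linalg.inv(c['K'])@[u,v,1]; o=-R.T@t
    return o+d*(z-o[2])/d[2]
def p(cam,X):
    c=np.load(f'{cam}.npz'); x=c['K']@(c['R']@np.array(X)+c['t']); return x[:2]/x[2]
def st():
    o=bot.get_obs(); q=o['tool_rot']; R=Rn.from_quat([q[1],q[2],q[3],q[0]])
    return o,R
def go(x,y,z,yaw=None):
    "print shift in tool mm and turn about tool z; yaw = world angle of tool y axis (closing line), deg, mod 180"
    o,R=st(); d=R.inv().apply(np.array([x,y,z])-o['eef_pos'])*1000
    Y=R.as_matrix()[:,1]; a=np.degrees(np.arctan2(Y[1],Y[0]))
    print('shift',d.round(1),'closing yaw now',a.round(1),'tilt',R.as_matrix()[:,2].round(3),end=' ')
    if yaw is not None: print('turn z (tool):',((-(yaw-a)+90)%180-90).round(1), 'q7',round(o['q'][6],2))
E
python3 - <<'E'
from h import *
snap('top','top0',None,1.42); snap('scene','scene0',None,1.42)
o,R=st(); print(o['t'],R.as_matrix().round(3),o['eef_pos'],o['gripper_width'])
for c in('top','scene'):
    d=np.load(c+'.npz'); print(-d['R'].T@d['t'],d['R'].round(2),d['K'])
E
```

```text
0.1 [[-0.95   0.312 -0.   ]
 [ 0.312  0.95  -0.002]
 [-0.    -0.002 -1.   ]] [0.21012999 0.64089776 0.23043202] 0.9997513876835776
[0.32277758 0.00402957 1.13123076] [[-0.02 -1.   -0.  ]
 [-0.98  0.02 -0.2 ]
 [ 0.2  -0.   -0.98]] [[417.44950052   0.         282.55231775]
 [  0.         417.44950052 201.76815603]
 [  0.           0.           1.        ]]
[ 1.2916169  -0.48737015  0.98919332] [[ 0.54  0.84 -0.  ]
 [ 0.58 -0.38 -0.72]
 [-0.61  0.39 -0.69]] [[494.02533448   0.         278.51081396]
 [  0.         494.02533448 199.48243724]
 [  0.           0.           1.        ]]
```

View pics/top0.png

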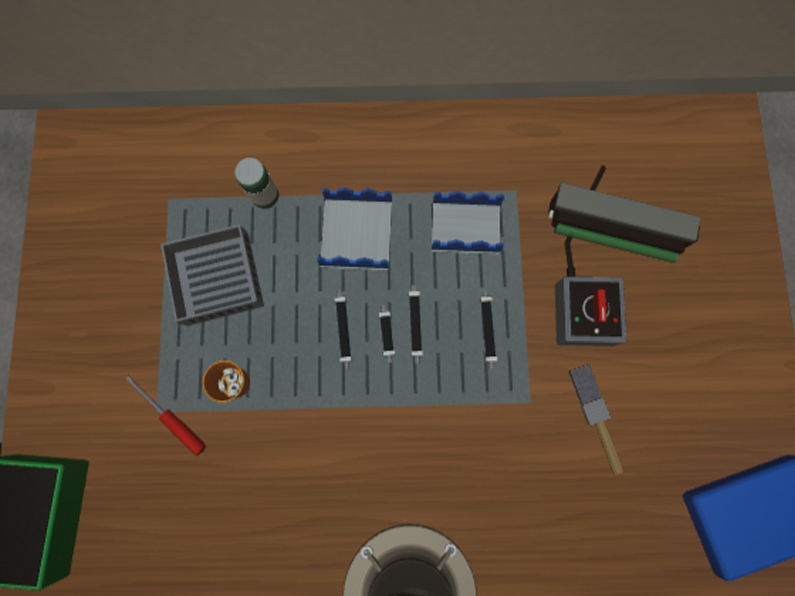

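View pics/scene0.png

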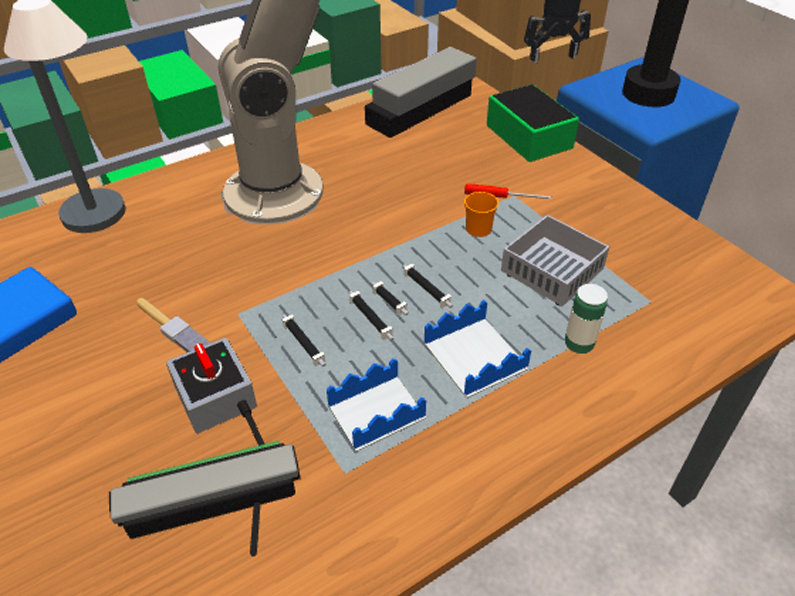

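The top view shows the switch box at about (592,311), the basket at (212,275), and the cup of gears at (224,381). The long rack is at (355,230) and the short rack at (467,222). There are three long rollers, near x = 342, 416 and 488, and one short roller at (387,333).

Run:
```python
from h import *
im=np.load('top.npz')['im']
save(im,'c1',(215,125,365,265),5); save(im,'c2',(110,155,190,290),4.4);save(im,'c3',(300,125,450,265),5)
a=cv2.imread('pics/c1.png')
```

```text
(no output)
```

View pics/c1.png

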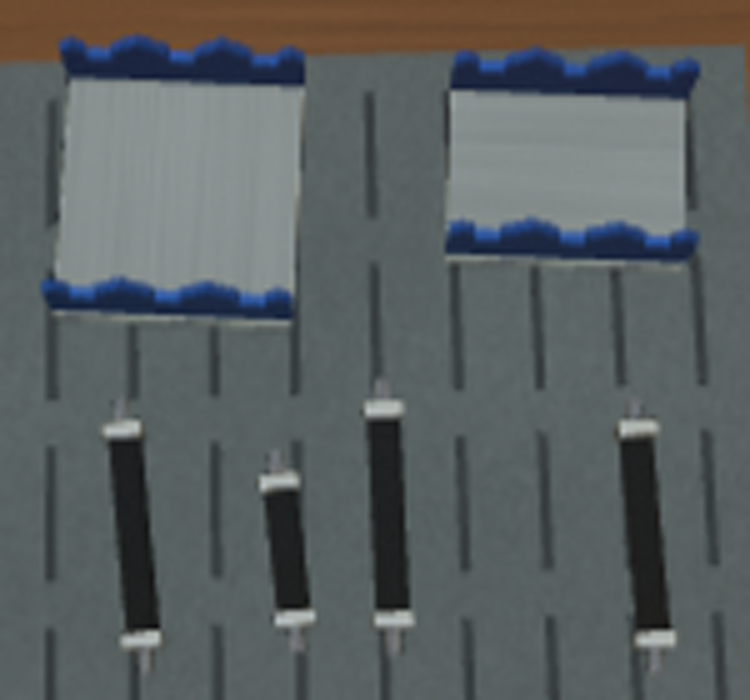

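View pics/c3.png

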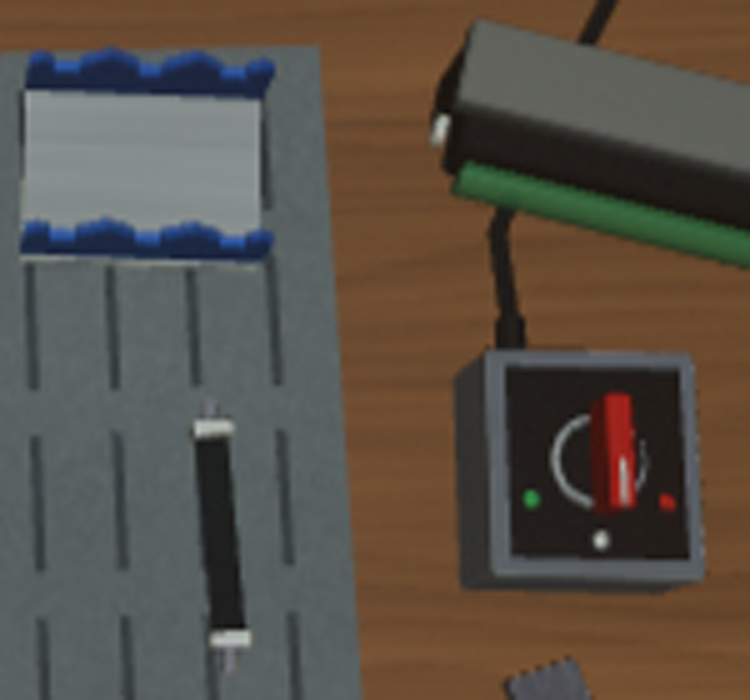

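View pics/c2.png

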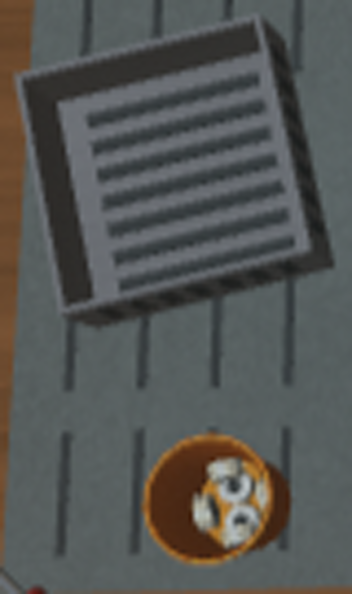

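The crops give these pixel positions:
- **Shaft tips:** L1 (120,398)-(147,677), S (277,450)-(298,652), L2 (381,380)-(395,655) and L3 (635,398)-(656,672).
- **Red bar:** its top is centred near (621,450) in crop c3.
- **Cup rim:** centred near (208,498) in crop c2.

Run:
```python
from h import *
from scipy.optimize import least_squares
def f(c,pt):
    o,s={'c1':((215,125),5),'c2':((110,155),4.4),'c3':((300,125),5)}[c]
    return (pt[0]+.5)/s-.5+o[0],(pt[1]+.5)/s-.5+o[1]
W=lambda c,pt,z:w('top',*f(c,pt),z)
for n,a,b in[('L1',(120,398),(147,677)),('S',(277,450),(298,652)),('L2',(381,380),(395,655)),('L3',(635,398),(656,672))]:
    A,B=W('c1',a,.011),W('c1',b,.011);d=A-B;print(n,((A+B)/2).round(4),np.linalg.norm(d).round(4),np.degrees(np.arctan2(d[1],d[0])).round(1))
def fit(n,pts,g):
    def r(v):
        out=[]
        for c,px,m in pts:
            X=[v[0]+np.cos(v[2])*m[0]-np.sin(v[2])*m[1],v[1]+np.sin(v[2])*m[0]+np.cos(v[2])*m[1],m[2]]
            out+=list(p('top',X)-f(c,px))
        return np.array(out)
    s=least_squares(r,g);print(n,s.x[:2].round(4),np.degrees(s.x[2]).round(1),r(s.x).round(1))
for n,h,P in[('LR',.068,[(52,312),(290,323),(138,40),(222,43),(125,282),(210,287)]),('SR',.048,[(447,257),(690,264),(537,51),(620,54),(533,222),(615,225)])]:
    M=[(-h-.006,.067,0),(-h-.006,-.067,0),(h+.003,.023,.064),(h+.003,-.023,.064),(-h+.003,.023,.064),(-h+.003,-.023,.064)]
    fit(n,[('c1',a,m) for a,m in zip(P,M)],[.6,0,0])
P=[(17,75),(258,15),(312,248),(70,312)];M=[(.075,.075,.072),(.075,-.075,.072),(-.075,-.075,.072),(-.075,.075,.072)]
fit('basket',[('c2',a,m) for a,m in zip(P,M)],[.5,.4,.2])
P=[(487,350),(692,353),(704,580),(491,576)];M=[(.06,.055,.07),(.06,-.055,.07),(-.06,-.055,.07),(-.06,.055,.07)]
fit('box',[('c3',a,m) for a,m in zip(P,M)],[.5,-.4,0])
P=[(607,394),(630,393),(636,505),(613,507)];M=[(.029,.007,.1115),(.029,-.007,.1115),(-.029,-.007,.1115),(-.029,.007,.1115)]
fit('bar',[('c3',a,m) for a,m in zip(P,M)],[.5,-.4,0])
print('cup',W('c2',(208,498),.075)); print('can',w('top',185,121,.13),w('top',185,143,0))
go(.5,-.3,.25,0)
```

```text
L1 [0.4719 0.1142 0.011 ] 0.1525 5.2
S [0.462  0.0312 0.011 ] 0.11 4.8
L2 [ 0.4793 -0.0235  0.011 ] 0.15 1.2
L3 [ 0.4663 -0.1622  0.011 ] 0.149 1.3
LR [0.6644 0.0872] -4.1 [ 0.3  1.6  0.7  1.5  0.  -0.9  0.2 -0.8 -0.8 -0.6 -0.4 -0.8]
SR [ 0.6721 -0.1298] -3.1 [-0.4  1.4 -1.1  1.4 -0.2 -0.7  0.2 -0.8  0.2 -0.6  1.2 -0.7]
basket [0.5764 0.3533] 14.1 [-0.3  0.1  0.7 -0.9  0.9 -0.1 -1.3  0.8]
box [ 0.49   -0.3472] -2.8 [-0.8 -0.6  0.5 -0.2  0.5  0.5 -0.2  0.2]
bar [ 0.4901 -0.348 ] -2.1 [-0.6 -0.4  0.5 -0.2  0.6  0.5 -0.5  0.1]
cup [0.37786647 0.31958217 0.075     ]
can [0.74376214 0.24453458 0.13      ] [0.73175253 0.27430284 0.        ]
shift [-568.6 -803.8  -18.2] closing yaw now 71.8 tilt [-0.    -0.002 -1.   ] turn z (tool): 71.8 q7 -0.08
```

Request:
{"name": "step_arm", "arguments": {"increments": [[[1,-397,-281,0,0,0,70],[1,-397,-281,0,0,0,70],[1,-397,-281,0,0,0,70],[1,-397,-281,0,0,0,70],[1,-397,-281,0,0,0,70],[1,-397,-281,0,0,0,70],[1,-397,-281,0,0,0,70],[1,-397,-281,0,0,0,70],[1,-397,-281,0,0,0,70],[1,-397,-281,0,0,0,70]]]}}

```text
t: 0.93
eef_pos: [0.459, 0.3048, 0.2312]
tool_rot: [-0.0, 0.698, 0.716, -0.0]
contact_force: [-0.1, 0.5, 0.5]
gripper_width: 1.0
grasp_force: 0.0
```

Run:
```python
from h import *
go(.53,0.0,.25,-70); go(.49,-.3475,.25,-92.5); print(st()[0]['q'].round(2))
im=np.load('scene.npz')['im']
save(im,'s1',(225,205,385,320),5)
```

```text
shift [-306.6   63.   -18.8] closing yaw now 1.5 tilt [-0. -0. -1.] turn z (tool): 71.5 q7 -0.55
shift [-652.9   13.9  -18.8] closing yaw now 1.5 tilt [-0. -0. -1.] turn z (tool): -86.0 q7 -0.55
[-1.02  0.28  0.4   1.88 -0.13  1.01 -0.55]
```

View pics/s1.png

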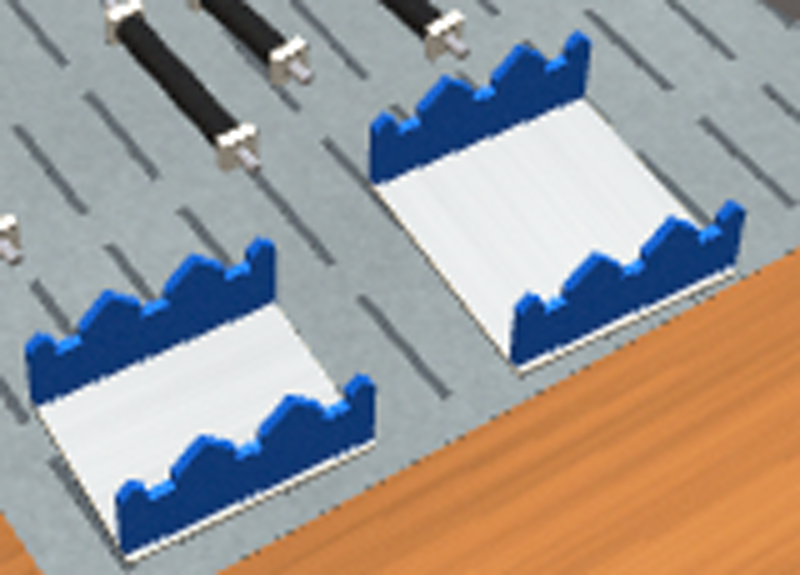

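The scene crop shows both racks clearly. Short-rack plate feet are at (37,406)-(275,303) and (122,556)-(375,440); long-rack plate feet are at (375,185)-(587,98) and (512,367)-(738,266).

```bash
cat > fit.py <<'E'
from h import *
from scipy.optimize import least_squares
def fit(n,pts,g):
    def r(v):
        out=[]
        for c,px,m in pts:
            X=[v[0]+np.cos(v[2])*m[0]-np.sin(v[2])*m[1],v[1]+np.sin(v[2])*m[0]+np.cos(v[2])*m[1],m[2]]
            out+=list(p(c,X)-px)
        return np.array(out)
    s=least_squares(r,g);print(n,s.x[:2].round(4),np.degrees(s.x[2]).round(1),r(s.x).round(1)); return s.x
E
python3 - <<'E'
from fit import *
F=lambda o,s,pt:np.array([(pt[0]+.5)/s-.5+o[0],(pt[1]+.5)/s-.5+o[1]])
for n,h,T,S in[('LR',.068,[(52,312),(290,323),(138,40),(222,43),(125,282),(210,287)],[(375,185),(587,98),(512,367),(738,266)]),
             ('SR',.048,[(447,257),(690,264),(537,51),(620,54),(533,222),(615,225)],[(37,406),(275,303),(122,556),(375,440)])]:
    M=[(-h-.006,.067,0),(-h-.006,-.067,0),(h+.003,.023,.064),(h+.003,-.023,.064),(-h+.003,.023,.064),(-h+.003,-.023,.064)]
    N=[(-h+.003,-.067,.006),(-h+.003,.067,.006),(h+.003,-.067,.006),(h+.003,.067,.006)]
    a=[('top',F((215,125),5,x),m) for x,m in zip(T,M)];b=[('scene',F((225,205),5,x),m) for x,m in zip(S,N)]
    fit(n+'top',a,[.6,0,0]);fit(n+'scene',b,[.6,0,0]);v=fit(n+'both',a+b,[.6,0,0])
# scene check of rollers L2 tips
b=[('scene',F((225,205),5,(306,74)),0)]
print('S far tip',w('scene',*b[0][1],.011),'L2 far tip',w('scene',*F((225,205),5,(257,163)),.011),'L1 far tip',w('scene',*F((225,205),5,(464,50)),.011))
E
```

```text
LRtop [0.6644 0.0872] -4.1 [ 0.3  1.6  0.7  1.5  0.  -0.9  0.2 -0.8 -0.8 -0.6 -0.4 -0.8]
LRscene [0.6658 0.088 ] -4.8 [ 0.  -0.   0.1 -0.3  0.3  0.1 -0.5  0.2]
LRboth [0.665  0.0875] -4.3 [ 0.   1.3  0.5  1.4  0.  -1.2  0.2 -0.9 -1.  -0.8 -0.6 -1.  -0.4  0.
 -0.4 -0.4  0.2  0.1 -0.8 -0.2]
SRtop [ 0.6721 -0.1298] -3.1 [-0.4  1.4 -1.1  1.4 -0.2 -0.7  0.2 -0.8  0.2 -0.6  1.2 -0.7]
SRscene [ 0.6726 -0.1299] -4.4 [-0.3  0.2  0.4 -0.2  0.2 -0.  -0.3  0. ]
SRboth [ 0.6723 -0.1299] -3.8 [-0.6  1.1 -1.3  1.6  0.1 -0.8  0.5 -0.8  0.1 -0.8  1.  -0.7 -0.4  0.4
  0.1 -0.4  0.4  0.  -0.4 -0.4]
S far tip [0.51190308 0.03827679 0.011     ] L2 far tip [ 0.55207677 -0.01962493  0.011     ] L1 far tip [0.54456281 0.12166818 0.011     ]
```

Request:
{"name": "step_arm", "arguments": {"increments": [[[1,-307,63,-19,0,0,70],[1,-307,63,-19,0,0,70],[1,-307,63,-19,0,0,70],[1,-307,63,-19,0,0,70],[1,-307,63,-19,0,0,70],[1,-307,63,-19,0,0,70],[1,-307,63,-19,0,0,70],[1,-307,63,-19,0,0,70],[1,-307,63,-19,0,0,70],[1,-307,63,-19,0,0,70]]]}}

```text
t: 1.77
eef_pos: [0.5313, -0.0005, 0.2503]
tool_rot: [0.0, 0.983, 0.184, -0.0]
contact_force: [-0.8, 1.3, -0.0]
gripper_width: 1.002
grasp_force: 0.0
```

Run:
```python
from h import *
go(.49,-.3475,.25,-92.5); print(st()[0]['eef_pos'])
```

```text
shift [-164.1  308.5    0.5] closing yaw now -68.8 tilt [ 0. -0. -1.] turn z (tool): 23.7 q7 -1.09
[ 5.31251454e-01 -5.27515857e-04  2.50307051e-01]
```

Request:
{"name": "step_arm", "arguments": {"increments": [[[1,-164,308.5,0,0,0,23.5],[1,-164,308.5,0,0,0,23.5],[1,-164,308.5,0,0,0,23.5],[1,-164,308.5,0,0,0,23.5],[1,-164,308.5,0,0,0,23.5],[1,-164,308.5,0,0,0,23.5],[1,-164,308.5,0,0,0,23.5],[1,-164,308.5,0,0,0,23.5],[1,-164,308.5,0,0,0,23.5],[1,-164,308.5,0,0,0,23.5]]]}}

```text
t: 2.6
eef_pos: [0.4912, -0.3508, 0.2504]
tool_rot: [0.001, 1.0, -0.018, -0.0]
contact_force: [0.4, 0.6, 0.4]
gripper_width: 1.001
grasp_force: 0.0
```

Run:
```python
from h import *
go(.49,-.3475,.09,-92.5); print(st()[0]['q'].round(2))
```

```text
shift [ -1.2  -3.7 160.4] closing yaw now -92.1 tilt [-0.001 -0.003 -1.   ] turn z (tool): 0.4 q7 -0.73
[-0.12  0.45  0.88  1.75 -0.38  1.11 -0.73]
```

Request:
{"name": "step_arm", "arguments": {"increments": [[[1,-1,-3.5,40,0,0,0.4],[1,-1,-3.5,80,0,0,0.4],[1,-1,-3.5,120,0,0,0.4],[1,-1,-3.5,150,0,0,0.4],[1,-1,-3.5,163,0,0,0.4],[1,-1,-3.5,163,0,0,0.4],[-1,-1,-3.5,163,0,0,0.4],[-1,-1,-3.5,163,0,0,0.4],[-1,-1,-3.5,163,0,0,0.4],[-1,-1,-3.5,163,0,0,0.4]]], "force": 40}}

```text
t: 3.43
eef_pos: [0.4941, -0.3425, 0.0891]
tool_rot: [0.001, 1.0, -0.018, 0.001]
contact_force: [0.1, 0.6, 0.9]
gripper_width: 0.455
grasp_force: 0.0
```

Run:
```python
from h import *
go(.49,-.3475,.087,-92.5); o=st()[0];print(o['q'].round(2),o['contact_force'],o['torque'],o['gripper_width'],o['grasp_force'])
```

```text
shift [-3.9  5.1  2.1] closing yaw now -92.0 tilt [ 0.003 -0.001 -1.   ] turn z (tool): 0.5 q7 -0.6
[-0.02  0.63  0.72  1.89 -0.56  0.83 -0.6 ] [0.09045377 0.63094426 0.9256006 ] [-0.0328276  -0.00866822 -0.00798992] 0.45518584680241886 0.0
```

Request:
{"name": "step_arm", "arguments": {"increments": [[[-0.2,0,0,0,0,0,0],[-0.2,0,0,0,0,0,0],[-0.2,0,0,0,0,0,0]]]}}

```text
t: 3.68
eef_pos: [0.4932, -0.342, 0.0877]
tool_rot: [0.0, 1.0, -0.018, 0.0]
contact_force: [-0.1, -0.8, 0.3]
gripper_width: 0.399
grasp_force: 0.0
```

Run:
```python
from h import *
go(.49,-.3475,.087,-92.5); o=st()[0];print(o['q'].round(2),o['contact_force'],o['torque'],o['gripper_width'],o['grasp_force'],o['joint_vel'].round(2))
```

```text
shift [-3.   5.6  0.7] closing yaw now -92.1 tilt [ 0.001 -0.    -1.   ] turn z (tool): 0.4 q7 -0.6
[-0.02  0.64  0.72  1.89 -0.56  0.83 -0.6 ] [-0.05794909 -0.7791473   0.2573169 ] [-0.0116973  -0.00719769 -0.0001264 ] 0.3990976328920818 0.0 [ 0.    0.01 -0.    0.   -0.    0.   -0.  ]
```

Request:
{"name": "step_arm", "arguments": {"increments": [[[-0.2,-3,5.5,0.5,0,0,0.4],[-0.2,-3,5.5,0.5,0,0,0.4],[-0.2,-3,5.5,0.5,0,0,0.4],[-1,-3,5.5,0.5,0,0,0.4],[-1,-3,5.5,0.5,0,0,0.4],[-1,-3,5.5,0.5,0,0,0.4],[-1,-3,5.5,0.5,0,0,0.4],[-1,-3,5.5,0.5,0,0,0.4],[-1,-3,5.5,0.5,0,0,0.4],[-1,-3,5.5,0.5,0,0,0.4]]]}}

```text
t: 4.52
eef_pos: [0.4897, -0.3483, 0.087]
tool_rot: [0.001, 1.0, -0.022, 0.0]
contact_force: [0.0, -5.4, -1.3]
gripper_width: 0.158
grasp_force: 44.4
```

Request:
{"name": "step_arm", "arguments": {"increments": [[[-1,0,0,0,0,0,7],[-1,0,0,0,0,0,14],[-1,0,0,0,0,0,21],[-1,0,0,0,0,0,28],[-1,0,0,0,0,0,35],[-1,0,0,0,0,0,42],[-1,0,0,0,0,0,49],[-1,0,0,0,0,0,55],[-1,0,0,0,0,0,60],[-1,0,0,0,0,0,61]]]}}

```text
t: 5.35
eef_pos: [0.4895, -0.3488, 0.087]
tool_rot: [0.002, 0.849, -0.528, 0.001]
contact_force: [-1.5, -6.6, -1.0]
gripper_width: 0.156
grasp_force: 45.0
```

Request:
{"name": "step_arm", "arguments": {"increments": [[[-1,0,0,0,0,0,1],[-1,0,0,0,0,0,1],[-1,0,0,0,0,0,1],[-1,0,0,0,0,0,1]]]}}

```text
t: 5.68
eef_pos: [0.4895, -0.3488, 0.087]
tool_rot: [0.001, 0.846, -0.533, 0.001]
contact_force: [-0.5, -6.9, -2.2]
gripper_width: 0.153
grasp_force: 46.5
```

Run:
```python
from h import *
go(.49,-.3475,.087,-92.5); o=st()[0];print(o['q'].round(2),o['contact_force'],o['torque'],o['gripper_width'],o['grasp_force'])
snap('top','sw',(390,180,450,250),5)
```

```text
shift [-1. -1. -0.] closing yaw now -154.4 tilt [-0.    -0.003 -1.   ] turn z (tool): -61.9 q7 -1.47
[-0.16  0.77  0.99  1.9  -0.8   0.93 -1.47] [-0.52478898 -6.94440572 -2.23672823] [-1.50213769  0.1783149   0.74862148] 0.1527824864143834 46.494088768959045
```

Request:
{"name": "step_arm", "arguments": {"increments": [[[1,0,0,0,0,0,0],[1,0,0,0,0,0,0],[1,0,0,0,0,0,0],[1,0,0,0,0,0,0],[1,0,0,0,0,0,0],[1,0,0,0,0,0,0],[1,0,0,0,0,0,0],[1,0,0,0,0,0,0]]]}}

```text
t: 6.4
eef_pos: [0.4899, -0.347, 0.0867]
tool_rot: [-0.0, 0.846, -0.533, -0.0]
contact_force: [-0.3, -0.0, 0.1]
gripper_width: 1.003
grasp_force: 0.0
```

Request:
{"name": "step_arm", "arguments": {"increments": [[[1,0,0,-40,0,0,0],[1,0,0,-80,0,0,0],[1,0,0,-120,0,0,0],[1,0,0,-140,0,0,0],[1,0,0,-140,0,0,0],[1,0,0,-140,0,0,0]]]}}

```text
t: 6.9
eef_pos: [0.4903, -0.3474, 0.2277]
tool_rot: [-0.0, 0.846, -0.533, 0.001]
contact_force: [0.9, -0.7, -0.9]
gripper_width: 1.0
grasp_force: 0.0
```

Run:
```python
from h import *
go(.4663,-.1622,.227,-88); print(st()[0]['q'].round(2))
```

```text
shift [-177.5  -58.3    0.6] closing yaw now -154.4 tilt [ 0.002 -0.    -1.   ] turn z (tool): -66.4 q7 -1.6
[-0.28  0.62  1.17  1.79 -0.63  1.16 -1.6 ]
```

Request:
{"name": "step_arm", "arguments": {"increments": [[[0.1,-177.5,-58,0,0,0,-65.7],[0.1,-177.5,-58,0,0,0,-65.7],[0.1,-177.5,-58,0,0,0,-65.7],[0.1,-177.5,-58,0,0,0,-65.7],[0.1,-177.5,-58,0,0,0,-65.7],[0.1,-177.5,-58,0,0,0,-65.7],[0.1,-177.5,-58,0,0,0,-65.7],[0.1,-177.5,-58,0,0,0,-65.7],[0.1,-177.5,-58,0,0,0,-65.7],[0.1,-177.5,-58,0,0,0,-65.7]]]}}

```text
t: 7.73
eef_pos: [0.4647, -0.1613, 0.2257]
tool_rot: [-0.001, 1.0, 0.014, -0.001]
contact_force: [0.5, 0.3, 0.8]
gripper_width: 0.549
grasp_force: 0.0
```

```bash
cat > det.py <<'E'
from h import *
def det(z=.013):
    c=bot.read_camera('top'); im=c['image'][:,:,::-1].copy()
    np.savez('top.npz',K=c["camera_matrix"],R=c["R"],t=c["t"],im=im)
    m=(im.max(2)<48).astype(np.uint8); n,l,s,ce=cv2.connectedComponentsWithStats(m)
    for i in range(1,n):
        if 60<s[i,4]<1200 and 115<ce[i][0]<372 and 145<ce[i][1]<290:
            ys,xs=np.nonzero(l==i); W=np.array([w('top',a,b,z)[:2] for a,b in zip(xs,ys)]); mu=W.mean(0)
            ev,V=np.linalg.eigh(np.cov((W-mu).T)); d=V[:,1]; q=(W-mu)@d; wd=(W-mu)@V[:,0]
            print(mu.round(4),'mid',(mu+d*(q.max()+q.min())/2).round(4),'len',round(np.ptp(q),3),'wid',round(np.ptp(wd),3),'ang',(np.degrees(np.arctan2(d[1],d[0]))+90)%180-90)
E
python3 - <<'E'
from det import *
det(); go(.4663,-.1622,.004,-88.7); print(st()[0]['q'].round(2))
c=cv2.imread('pics/sw.png'); print(c.shape)
E
```

```text
[ 0.6468 -0.2361] mid [ 0.6482 -0.237 ] len 0.134 wid 0.007 ang -31.9998064943359
[0.5971 0.2888] mid [0.6    0.2895] len 0.157 wid 0.009 ang 13.48025741533408
[0.5712 0.4376] mid [0.5736 0.4382] len 0.143 wid 0.016 ang 13.962479826432372
[ 0.4792 -0.0234] mid [ 0.4801 -0.0234] len 0.101 wid 0.017 ang 0.9894914397530101
[0.4722 0.1139] mid [0.4726 0.114 ] len 0.103 wid 0.017 ang 5.224788835355753
[ 0.5022 -0.1511] mid [ 0.5025 -0.1524] len 0.034 wid 0.03 ang -80.3491161388788
[0.5078 0.346 ] mid [0.5075 0.3475] len 0.088 wid 0.01 ang -77.30678036379797
[0.4622 0.0314] mid [0.4621 0.0314] len 0.063 wid 0.018 ang 4.894846090647803
shift [  1.9   1.  221.8] closing yaw now -88.7 tilt [-0.002  0.001 -1.   ] turn z (tool): 0.0 q7 -1.0
[-0.67  0.29  1.07  2.03 -0.31  0.99 -1.  ]
(350, 300, 3)
```

Request:
{"name": "step_arm", "arguments": {"increments": [[[0.1,2,1,40,0,0,0],[0.1,2,1,80,0,0,0],[0.1,2,1,120,0,0,0],[0.1,2,1,160,0,0,0],[0.1,2,1,190,0,0,0],[0.1,2,1,210,0,0,0],[0.1,2,1,220,0,0,0],[0.1,2,1,221,0,0,0],[0.1,2,1,221,0,0,0]]]}}

```text
t: 8.53
eef_pos: [0.4673, -0.1635, 0.0057]
tool_rot: [0.0, 1.0, 0.01, -0.001]
contact_force: [0.3, -0.9, 0.0]
gripper_width: 0.546
grasp_force: 0.0
```

Request:
{"name": "step_arm", "arguments": {"increments": [[[-1,0,0,0,0,0,0],[-1,0,0,0,0,0,0],[-1,0,0,0,0,0,0],[-1,0,0,0,0,0,0],[-1,0,0,0,0,0,0]]]}}

```text
t: 8.95
eef_pos: [0.4686, -0.1632, 0.0072]
tool_rot: [-0.0, 1.0, 0.011, 0.001]
contact_force: [-0.8, 0.6, 6.3]
gripper_width: 0.188
grasp_force: 38.9
```

Request:
{"name": "step_arm", "arguments": {"increments": [[[-1,0,0,-40,0,0,0],[-1,0,0,-80,0,0,0],[-1,0,0,-110,0,0,0],[-1,0,0,-125,0,0,0],[-1,0,0,-125,0,0,0],[-1,0,0,-125,0,0,0]]]}}

```text
t: 9.45
eef_pos: [0.4683, -0.1626, 0.1316]
tool_rot: [-0.0, 1.0, 0.011, 0.001]
contact_force: [-0.4, 0.2, -1.9]
gripper_width: 0.191
grasp_force: 39.9
```

Run:
```python
from h import *
go(.664,.042,.13,-94.5); o=st()[0];print(o['q'].round(2),o['torque'])
```

```text
shift [ 200.3 -200.1    2.4] closing yaw now -88.7 tilt [ 0.003  0.001 -1.   ] turn z (tool): 5.8 q7 -0.83
[-0.51  0.45  0.92  2.11 -0.5   0.8  -0.83] [-0.03193086  0.03412606 -0.01954088]
```

Request:
{"name": "step_arm", "arguments": {"increments": [[[-1,200,-200,2,0,0,5.8],[-1,200,-200,2,0,0,5.8],[-1,200,-200,2,0,0,5.8],[-1,200,-200,2,0,0,5.8],[-1,200,-200,2,0,0,5.8],[-1,200,-200,2,0,0,5.8],[-1,200,-200,2,0,0,5.8],[-1,200,-200,2,0,0,5.8],[-1,200,-200,2,0,0,5.8],[-1,200,-200,2,0,0,5.8]]]}}

```text
t: 10.28
eef_pos: [0.6618, 0.0403, 0.1271]
tool_rot: [0.001, 0.999, -0.04, -0.001]
contact_force: [-0.5, -1.0, -1.2]
gripper_width: 0.183
grasp_force: 40.0
```

Run:
```python
from h import *
go(.664,.042,.044,-94.5); o=st()[0];print(o['q'].round(2),o['torque'])
snap('scene','s2',(280,190,410,290),6)
```

```text
shift [ 2.3 -2.  83.1] closing yaw now -94.6 tilt [-0.003 -0.001 -1.   ] turn z (tool): -0.1 q7 -1.28
[-0.72  0.73  0.85  1.71 -0.63  1.01 -1.28] [-0.06092133 -0.00946112  0.02227347]
```

View pics/s2.png

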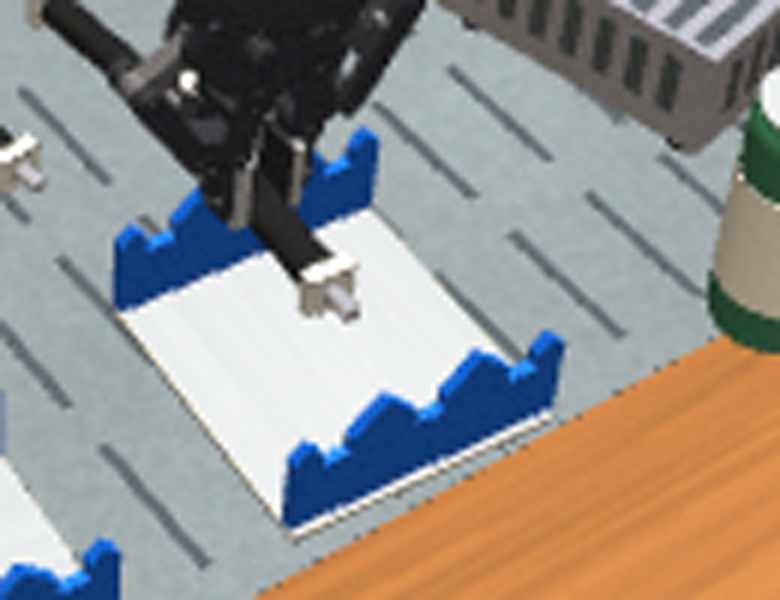

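The roller hangs level over the right-hand notches, with its far tip at about (352,310) in the crop. I'll check that against the prediction while descending.

Run:
```python
from h import *
print(352/6+280,310/6+190)
for z in(.127,.131,.135): print(p('scene',[.7345,.0345,z]), w('scene',338.5,241.5,z))
```

```text
338.6666666666667 241.66666666666666
[338.22303744 243.40706076] [0.73023984 0.03863902 0.127     ]
[338.36112736 242.25917857] [0.73284425 0.03619869 0.131     ]
[338.49989226 241.10568558] [0.73544867 0.03375836 0.135     ]
```

Request:
{"name": "step_arm", "arguments": {"increments": [[[-1,2,-2,30,0,0,0],[-1,2,-2,50,0,0,0],[-1,2,-2,60,0,0,0],[-1,2,-2,60,0,0,0],[-1,2,-2,60,0,0,0]]]}}

```text
t: 10.75
eef_pos: [0.6649, 0.0418, 0.069]
tool_rot: [0.0, 0.999, -0.041, -0.0]
contact_force: [1.1, -0.2, -0.8]
gripper_width: 0.189
grasp_force: 40.0
```

Run:
```python
from h import *
go(.664,.042,.041,-94.5)
```

```text
shift [-0.9 -0.2 28. ] closing yaw now -94.7 tilt [-0.001 -0.    -1.   ] turn z (tool): -0.2 q7 -1.24
```

Request:
{"name": "step_arm", "arguments": {"increments": [[[-1,-1,0,12,0,0,0],[-1,-1,0,22,0,0,0],[-1,-1,0,28,0,0,0],[-1,-1,0,28,0,0,0],[-1,-1,0,28,0,0,0]]]}}

```text
t: 11.17
eef_pos: [0.6643, 0.0431, 0.0405]
tool_rot: [0.0, 0.999, -0.04, -0.0]
contact_force: [0.2, 0.5, -1.8]
gripper_width: 0.188
grasp_force: 40.1
```

Request:
{"name": "step_arm", "arguments": {"increments": [[[-0.35,0,0,0,0,0,0],[-0.35,0,0,0,0,0,0],[-0.35,0,0,0,0,0,0],[-0.35,0,0,0,0,0,0],[-0.35,0,0,-30,0,0,0],[-0.35,0,0,-70,0,0,0],[-0.35,0,0,-110,0,0,0],[-0.35,0,0,-130,0,0,0],[0.1,0,0,-130,0,0,0],[0.1,0,0,-130,0,0,0]]]}}

```text
t: 12.0
eef_pos: [0.6651, 0.0431, 0.1722]
tool_rot: [-0.0, 0.999, -0.04, 0.001]
contact_force: [0.3, 0.2, -0.5]
gripper_width: 0.548
grasp_force: 0.0
```

Run:
```python
from det import *
det()
go(.4793,-.0234,.17,-89); go(.4793,-.0234,.008,-89);print(st()[0]['q'].round(2))
```

```text
[0.6736 0.0443] mid [0.6732 0.0443] len 0.103 wid 0.016 ang -3.8878322352209125
[ 0.4793 -0.0236] mid [ 0.4801 -0.0236] len 0.101 wid 0.017 ang 1.0448949337915394
[0.4723 0.1137] mid [0.4727 0.1137] len 0.103 wid 0.017 ang 5.313288869790853
[0.4618 0.0312] mid [0.462  0.0312] len 0.063 wid 0.017 ang 4.477558323519503
shift [-179.    81.3    0.6] closing yaw now -94.5 tilt [-0.     0.001 -1.   ] turn z (tool): -5.5 q7 -1.31
shift [-179.    81.4  162.6] closing yaw now -94.5 tilt [-0.     0.001 -1.   ] turn z (tool): -5.5 q7 -1.31
[-0.74  0.68  0.89  1.68 -0.59  1.07 -1.31]
```

Request:
{"name": "step_arm", "arguments": {"increments": [[[0.1,-179,81.5,0,0,0,-5.5],[0.1,-179,81.5,0,0,0,-5.5],[0.1,-179,81.5,0,0,0,-5.5],[0.1,-179,81.5,0,0,0,-5.5],[0.1,-179,81.5,30,0,0,-5.5],[0.1,-179,81.5,60,0,0,-5.5],[0.1,-179,81.5,90,0,0,-5.5],[0.1,-179,81.5,90,0,0,-5.5],[0.1,-179,81.5,90,0,0,-5.5]]]}}

```text
t: 12.8
eef_pos: [0.4777, -0.0243, 0.0796]
tool_rot: [0.001, 1.0, 0.008, -0.002]
contact_force: [0.2, 0.2, 0.3]
gripper_width: 0.551
grasp_force: 0.0
```

Run:
```python
from det import *
go(.4793,-.0234,.008,-89)
```

```text
shift [ 1.9 -0.9 71.6] closing yaw now -89.1 tilt [-0.005 -0.001 -1.   ] turn z (tool): -0.1 q7 -1.03
```

Request:
{"name": "step_arm", "arguments": {"increments": [[[0.1,1,-0.5,35,0,0,0],[0.1,1,-0.5,60,0,0,0],[0.1,1,-0.5,71,0,0,0],[0.1,1,-0.5,71,0,0,0],[0.1,1,-0.5,71,0,0,0],[-1,1,-0.5,71,0,0,0],[-1,1,-0.5,71,0,0,0],[-1,1,-0.5,71,0,0,0],[-1,1,-0.5,71,0,0,0],[-1,1,-0.5,71,0,0,0]]]}}

```text
t: 13.63
eef_pos: [0.4816, -0.0233, 0.0112]
tool_rot: [-0.0, 1.0, 0.008, 0.001]
contact_force: [-1.2, 0.9, 8.4]
gripper_width: 0.181
grasp_force: 38.9
```

Request:
{"name": "step_arm", "arguments": {"increments": [[[-1,0,0,-40,0,0,0],[-1,0,0,-80,0,0,0],[-1,0,0,-110,0,0,0],[-1,0,0,-125,0,0,0],[-1,0,0,-125,0,0,0],[-1,0,0,-125,0,0,0]]]}}

```text
t: 14.13
eef_pos: [0.4809, -0.0228, 0.1355]
tool_rot: [-0.001, 1.0, 0.009, 0.001]
contact_force: [0.1, 0.3, -2.5]
gripper_width: 0.187
grasp_force: 40.2
```

Run:
```python
from h import *
go(.6655,.0882,.13,-94.5); o=st()[0];print(o['q'].round(2),o['torque'])
```

```text
shift [ 186.5 -107.8    6.1] closing yaw now -89.0 tilt [ 0.002  0.001 -1.   ] turn z (tool): 5.5 q7 -1.12
[-0.84  0.43  0.96  2.14 -0.5   0.8  -1.12] [ 0.00848495  0.04329465 -0.0158762 ]
```

Request:
{"name": "step_arm", "arguments": {"increments": [[[-1,188,-108,3,0,0,5.5],[-1,188,-108,3,0,0,5.5],[-1,188,-108,3,0,0,5.5],[-1,188,-108,3,0,0,5.5],[-1,188,-108,3,0,0,5.5],[-1,188,-108,3,0,0,5.5],[-1,188,-108,20,0,0,5.5],[-1,188,-108,40,0,0,5.5],[-1,188,-108,60,0,0,5.5],[-1,188,-108,60,0,0,5.5]]]}}

```text
t: 14.97
eef_pos: [0.6626, 0.0877, 0.0688]
tool_rot: [0.001, 0.999, -0.04, -0.005]
contact_force: [-1.0, 0.9, -2.3]
gripper_width: 0.181
grasp_force: 40.2
```

Run:
```python
from h import *
go(.667,.0882,.044,-94.5)
```

```text
shift [ 4.6 -0.9 24.8] closing yaw now -94.6 tilt [-0.009 -0.001 -1.   ] turn z (tool): -0.1 q7 -1.31
```

Request:
{"name": "step_arm", "arguments": {"increments": [[[-1,0,0,0,0,0,0],[-1,0,0,0,0,0,0]]]}}

```text
t: 15.13
eef_pos: [0.6666, 0.0872, 0.0749]
tool_rot: [0.0, 0.999, -0.04, -0.0]
contact_force: [0.3, -0.6, -1.2]
gripper_width: 0.181
grasp_force: 40.2
```

Run:
```python
from h import *
go(.667,.0882,.044,-94.5)
```

```text
shift [ 0.3 -1.  30.9] closing yaw now -94.6 tilt [-0. -0. -1.] turn z (tool): -0.1 q7 -1.31
```

Request:
{"name": "step_arm", "arguments": {"increments": [[[-1,0,-1,15,0,0,0],[-1,0,-1,25,0,0,0],[-1,0,-1,31,0,0,0],[-1,0,-1,31,0,0,0],[-1,0,-1,31,0,0,0]]]}}

```text
t: 15.55
eef_pos: [0.6664, 0.0891, 0.0441]
tool_rot: [-0.001, 0.999, -0.04, -0.0]
contact_force: [-2.9, 0.5, 6.2]
gripper_width: 0.18
grasp_force: 41.0
```

Request:
{"name": "step_arm", "arguments": {"increments": [[[-0.4,0,0,0,0,0,0],[-0.4,0,0,0,0,0,0],[-0.4,0,0,0,0,0,0],[-0.4,0,0,0,0,0,0],[-0.4,0,0,-30,0,0,0],[-0.4,0,0,-70,0,0,0],[-0.4,0,0,-110,0,0,0],[-0.4,0,0,-130,0,0,0],[0.1,0,0,-130,0,0,0],[0.1,0,0,-130,0,0,0]]]}}

```text
t: 16.38
eef_pos: [0.6675, 0.0888, 0.1751]
tool_rot: [-0.0, 0.999, -0.04, 0.001]
contact_force: [-0.0, -0.4, -0.7]
gripper_width: 0.549
grasp_force: 0.0
```

Run:
```python
from det import *
det()
go(.4722,.1138,.17,-84.8); print(st()[0]['q'].round(2))
```

```text
[0.4725 0.1138] mid [0.4727 0.1138] len 0.103 wid 0.017 ang 5.398506033123965
[0.462  0.0312] mid [0.4621 0.0312] len 0.063 wid 0.017 ang 4.571038462339061
shift [-195.6   -9.4    3.5] closing yaw now -94.5 tilt [-0.     0.001 -1.   ] turn z (tool): -9.7 q7 -1.38
[-0.81  0.69  0.9   1.66 -0.6   1.09 -1.38]
```

Request:
{"name": "step_arm", "arguments": {"increments": [[[0.1,-195,-9.5,0,0,0,-9.5],[0.1,-195,-9.5,0,0,0,-9.5],[0.1,-195,-9.5,0,0,0,-9.5],[0.1,-195,-9.5,0,0,0,-9.5],[0.1,-195,-9.5,30,0,0,-9.5],[0.1,-195,-9.5,60,0,0,-9.5],[0.1,-195,-9.5,90,0,0,-9.5],[0.1,-195,-9.5,90,0,0,-9.5],[0.1,-195,-9.5,90,0,0,-9.5],[0.1,-195,-9.5,90,0,0,-9.5]]]}}

```text
t: 17.27
eef_pos: [0.4737, 0.113, 0.0843]
tool_rot: [0.0, 0.999, 0.043, 0.0]
contact_force: [0.7, 0.1, 1.1]
gripper_width: 0.549
grasp_force: 0.0
```

Run:
```python
from det import *
det(); go(.4724,.1138,.008,-84.8)
```

```text
[0.6764 0.0916] mid [0.6761 0.0916] len 0.105 wid 0.016 ang -4.447394405781267
[0.6736 0.0443] mid [0.6732 0.0443] len 0.103 wid 0.016 ang -3.8878322352209125
[0.6095 0.292 ] mid [0.6086 0.2917] len 0.115 wid 0.008 ang 13.3487523279085
[0.4982 0.1079] mid [0.5104 0.1063] len 0.177 wid 0.081 ang -7.29899046032989
[0.4617 0.0312] mid [0.462  0.0312] len 0.063 wid 0.017 ang 4.447647319827638
shift [-1.8 -0.7 76.8] closing yaw now -85.1 tilt [ 0.001 -0.    -1.   ] turn z (tool): -0.3 q7 -1.25
```

Request:
{"name": "step_arm", "arguments": {"increments": [[[0.1,-1,-0.5,35,0,0,-0.3],[0.1,-1,-0.5,62,0,0,-0.3],[0.1,-1,-0.5,76,0,0,-0.3],[0.1,-1,-0.5,76,0,0,-0.3],[0.1,-1,-0.5,76,0,0,-0.3],[-1,-1,-0.5,76,0,0,-0.3],[-1,-1,-0.5,76,0,0,-0.3],[-1,-1,-0.5,76,0,0,-0.3],[-1,-1,-0.5,76,0,0,-0.3],[-1,-1,-0.5,76,0,0,-0.3]]]}}

```text
t: 18.15
eef_pos: [0.4732, 0.1144, 0.0093]
tool_rot: [-0.001, 0.999, 0.046, 0.001]
contact_force: [-0.9, -0.4, 8.7]
gripper_width: 0.195
grasp_force: 38.9
```

Request:
{"name": "step_arm", "arguments": {"increments": [[[-1,0,0,-40,0,0,0],[-1,0,0,-80,0,0,0],[-1,0,0,-110,0,0,0],[-1,0,0,-125,0,0,0],[-1,0,0,-125,0,0,0],[-1,0,0,-125,0,0,0]]]}}

```text
t: 18.65
eef_pos: [0.4724, 0.1148, 0.1336]
tool_rot: [-0.001, 0.999, 0.046, 0.001]
contact_force: [0.2, 0.4, -0.1]
gripper_width: 0.185
grasp_force: 39.9
```

Run:
```python
from h import *
go(.6691,.1342,.13,-94.5); o=st()[0];print(o['q'].round(2),o['torque'])
```

```text
shift [197.7  -1.2   4. ] closing yaw now -84.7 tilt [ 0.002  0.002 -1.   ] turn z (tool): 9.8 q7 -1.32
[-1.12  0.44  0.95  2.14 -0.51  0.8  -1.32] [0.01788056 0.06327072 0.00165601]
```

Request:
{"name": "step_arm", "arguments": {"increments": [[[-1,198,-1.5,2,0,0,9.8],[-1,198,-1.5,2,0,0,9.8],[-1,198,-1.5,2,0,0,9.8],[-1,198,-1.5,2,0,0,9.8],[-1,198,-1.5,2,0,0,9.8],[-1,198,-1.5,20,0,0,9.8],[-1,198,-1.5,40,0,0,9.8],[-1,198,-1.5,58,0,0,9.8],[-1,198,-1.5,58,0,0,9.8],[-1,198,-1.5,58,0,0,9.8]]]}}

```text
t: 19.48
eef_pos: [0.6675, 0.1332, 0.0725]
tool_rot: [0.001, 0.999, -0.04, -0.002]
contact_force: [1.0, -1.1, -0.6]
gripper_width: 0.187
grasp_force: 40.0
```

Request:
{"name": "step_arm", "arguments": {"increments": [[[-1,0,0,0,0,0,0],[-1,0,0,0,0,0,0]]]}}

```text
t: 19.65
eef_pos: [0.6697, 0.1335, 0.0758]
tool_rot: [-0.0, 0.999, -0.04, 0.001]
contact_force: [-0.1, -0.9, -1.1]
gripper_width: 0.185
grasp_force: 40.0
```

Run:
```python
from h import *
go(.6696,.1340,.044,-94.5)
```

```text
shift [-0.2 -0.5 31.8] closing yaw now -94.6 tilt [ 0.001  0.    -1.   ] turn z (tool): -0.1 q7 -1.38
```

Request:
{"name": "step_arm", "arguments": {"increments": [[[-1,0,-0.5,15,0,0,0],[-1,0,-0.5,25,0,0,0],[-1,0,-0.5,32,0,0,0],[-1,0,-0.5,33,0,0,0],[-1,0,-0.5,33,0,0,0]]]}}

```text
t: 20.07
eef_pos: [0.6684, 0.1346, 0.0421]
tool_rot: [-0.001, 0.999, -0.04, -0.001]
contact_force: [-5.8, 1.1, 9.5]
gripper_width: 0.189
grasp_force: 41.1
```

Request:
{"name": "step_arm", "arguments": {"increments": [[[-0.4,0,0,0,0,0,0],[-0.4,0,0,0,0,0,0],[-0.4,0,0,0,0,0,0],[-0.4,0,0,0,0,0,0],[-0.4,0,0,-30,0,0,0],[-0.4,0,0,-70,0,0,0],[-0.4,0,0,-110,0,0,0],[-0.4,0,0,-130,0,0,0],[0.1,0,0,-130,0,0,0],[0.1,0,0,-130,0,0,0]]]}}

```text
t: 20.9
eef_pos: [0.6698, 0.1343, 0.173]
tool_rot: [-0.001, 0.999, -0.04, 0.001]
contact_force: [-0.7, 0.2, -1.6]
gripper_width: 0.544
grasp_force: 0.0
```

Run:
```python
from det import *
det()
go(.4621,.0312,.17,-85.4); print(st()[0]['q'].round(2))
```

```text
[0.676  0.0917] mid [0.6761 0.0917] len 0.105 wid 0.016 ang -4.636863710983391
[0.6737 0.0444] mid [0.6732 0.0444] len 0.103 wid 0.016 ang -3.879096880029124
[0.4617 0.0312] mid [0.462  0.0312] len 0.063 wid 0.017 ang 4.447647319827638
shift [-197.9  119.2    1.4] closing yaw now -94.5 tilt [-0.  0. -1.] turn z (tool): -9.1 q7 -1.44
[-0.86  0.71  0.9   1.63 -0.61  1.1  -1.44]
```

Request:
{"name": "step_arm", "arguments": {"increments": [[[0.1,-198,119,0,0,0,-9.1],[0.1,-198,119,0,0,0,-9.1],[0.1,-198,119,0,0,0,-9.1],[0.1,-198,119,0,0,0,-9.1],[0.1,-198,119,20,0,0,-9.1],[0.1,-198,119,50,0,0,-9.1],[0.1,-198,119,90,0,0,-9.1],[0.1,-198,119,90,0,0,-9.1],[0.1,-198,119,90,0,0,-9.1],[0.1,-198,119,90,0,0,-9.1]]]}}

```text
t: 21.78
eef_pos: [0.4635, 0.031, 0.0826]
tool_rot: [0.001, 0.999, 0.04, 0.0]
contact_force: [1.3, 0.9, -0.1]
gripper_width: 0.549
grasp_force: 0.0
```

Run:
```python
from det import *
det();go(.4621,.0312,.008,-85.4); print(st()[0]['q'].round(2))
```

```text
[0.6795 0.1382] mid [0.68   0.1382] len 0.106 wid 0.017 ang -4.901334399800476
[0.6784 0.0917] mid [0.6774 0.0918] len 0.103 wid 0.017 ang -5.30081813832669
[0.6732 0.0445] mid [0.6718 0.0446] len 0.105 wid 0.016 ang -4.119854933136139
[0.6012 0.2898] mid [0.6023 0.29  ] len 0.128 wid 0.008 ang 13.46547806596601
[ 0.5016 -0.0219] mid [ 0.513  -0.0247] len 0.105 wid 0.038 ang -13.948349304658507
shift [-2.3 -0.2 75.1] closing yaw now -85.4 tilt [ 0.002 -0.    -1.   ] turn z (tool): -0.0 q7 -1.09
[-0.88  0.49  0.86  2.21 -0.6   0.68 -1.09]
```

Run:
```python
from h import *
snap('scene','s3',(190,160,390,310),4)
```

```text
(no output)
```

View pics/s3.png

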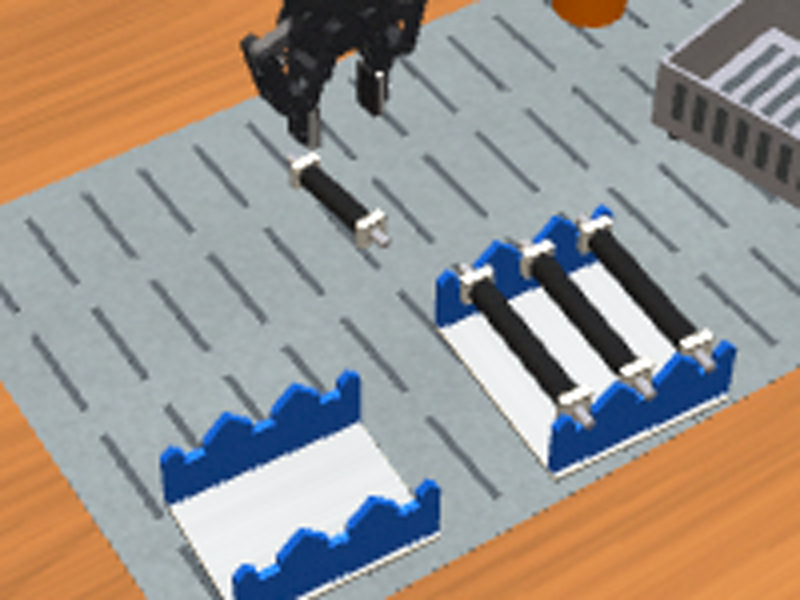

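The short roller was knocked aside: it now lies at about (338,198) in this crop. All three long rollers sit in their rack. I'll raise the arm and measure again.

Request:
{"name": "step_arm", "arguments": {"increments": [[[0.1,0,0,-40,0,0,0],[0.1,0,-40,-80,0,0,0],[0.1,0,-80,-90,0,0,0],[0.1,0,-100,-90,0,0,0],[0.1,0,-100,-90,0,0,0],[0.1,0,-100,-90,0,0,0]]]}}

```text
t: 22.38
eef_pos: [0.4554, 0.1337, 0.1734]
tool_rot: [-0.001, 0.999, 0.042, 0.001]
contact_force: [0.7, 0.0, 1.1]
gripper_width: 0.547
grasp_force: 0.0
```

Run:
```python
from det import *
det();print(w('scene',274,209.1,.011), w('scene',190+304/4,160+170/4,.011),w('scene',190+371/4,160+226/4,.011))
```

```text
[0.6795 0.1381] mid [0.68   0.1381] len 0.106 wid 0.017 ang -4.80910864261989
[0.6762 0.0917] mid [0.6761 0.0917] len 0.105 wid 0.016 ang -4.542743414523557
[0.6733 0.0445] mid [0.6732 0.0445] len 0.103 wid 0.016 ang -4.091787029426314
[0.5743 0.4389] mid [0.5731 0.4386] len 0.136 wid 0.014 ang 13.356595187876877
[0.4621 0.0313] mid [0.4621 0.0313] len 0.063 wid 0.017 ang 4.7610503798460115
[0.46045043 0.03278524 0.011     ] [0.42562046 0.02809807 0.011     ] [0.49804846 0.03738262 0.011     ]
```

It wasn't knocked; the earlier offset was only perspective. The roller is still at (0.462, 0.031).

Run:
```python
from det import *
go(.4621,.0312,.08,-85.4)
```

```text
shift [ -1.3 100.8  92.8] closing yaw now -85.3 tilt [ 0.002  0.001 -1.   ] turn z (tool): 0.1 q7 -1.45
```

Request:
{"name": "step_arm", "arguments": {"increments": [[[0.1,-1,40,0,0,0,0],[0.1,-1,80,10,0,0,0],[0.1,-1,101,40,0,0,0],[0.1,-1,101,80,0,0,0],[0.1,-1,101,93,0,0,0],[0.1,-1,101,93,0,0,0],[0.1,-1,101,93,0,0,0]]]}}

```text
t: 23.02
eef_pos: [0.4612, 0.0283, 0.079]
tool_rot: [0.001, 0.999, 0.038, -0.0]
contact_force: [0.2, 0.3, 0.5]
gripper_width: 0.548
grasp_force: 0.0
```

Run:
```python
from det import *
go(.4621,.0312,.008,-85.4)
```

```text
shift [ 1.2 -2.9 71. ] closing yaw now -85.6 tilt [-0.001 -0.001 -1.   ] turn z (tool): -0.2 q7 -1.08
```

Request:
{"name": "step_arm", "arguments": {"increments": [[[0.1,0.5,-1.5,35,0,0,0],[0.1,0.5,-1.5,60,0,0,0],[0.1,0.5,-1.5,71,0,0,0],[0.1,0.5,-1.5,71,0,0,0],[0.1,0.5,-1.5,71,0,0,0],[-1,0.5,-1.5,71,0,0,0],[-1,0.5,-1.5,71,0,0,0],[-1,0.5,-1.5,71,0,0,0],[-1,0.5,-1.5,71,0,0,0],[-1,0.5,-1.5,71,0,0,0]]]}}

```text
t: 23.85
eef_pos: [0.4629, 0.032, 0.0092]
tool_rot: [-0.001, 0.999, 0.04, 0.001]
contact_force: [-1.6, 1.2, 9.9]
gripper_width: 0.188
grasp_force: 38.9
```

Request:
{"name": "step_arm", "arguments": {"increments": [[[-1,0,0,-40,0,0,0],[-1,0,0,-80,0,0,0],[-1,0,0,-110,0,0,0],[-1,0,0,-125,0,0,0],[-1,0,0,-125,0,0,0],[-1,0,0,-125,0,0,0]]]}}

```text
t: 24.35
eef_pos: [0.4622, 0.0324, 0.1335]
tool_rot: [-0.001, 0.999, 0.04, 0.001]
contact_force: [0.0, -0.2, -0.7]
gripper_width: 0.188
grasp_force: 40.2
```

Run:
```python
from h import *
go(.6724,-.13,.13,-94); o=st()[0];print(o['q'].round(2),o['torque'])
```

```text
shift [196.5 178.8   3.7] closing yaw now -85.4 tilt [ 0.002  0.002 -1.   ] turn z (tool): 8.6 q7 -1.18
[-0.99  0.41  0.98  2.19 -0.49  0.78 -1.18] [-0.03005496 -0.04721567  0.06708431]
```

Request:
{"name": "step_arm", "arguments": {"increments": [[[-1,197,179,2,0,0,8.6],[-1,197,179,2,0,0,8.6],[-1,197,179,2,0,0,8.6],[-1,197,179,2,0,0,8.6],[-1,197,179,2,0,0,8.6],[-1,197,179,2,0,0,8.6],[-1,197,179,2,0,0,8.6],[-1,197,179,30,0,0,8.6],[-1,197,179,58,0,0,8.6],[-1,197,179,58,0,0,8.6]]]}}

```text
t: 25.18
eef_pos: [0.6679, -0.13, 0.0672]
tool_rot: [-0.001, 0.999, -0.036, -0.006]
contact_force: [-1.9, 2.2, -1.8]
gripper_width: 0.186
grasp_force: 40.2
```

Request:
{"name": "step_arm", "arguments": {"increments": [[[-1,0,0,0,0,0,0],[-1,0,0,0,0,0,0]]]}}

```text
t: 25.35
eef_pos: [0.6722, -0.1314, 0.075]
tool_rot: [0.0, 0.999, -0.036, -0.0]
contact_force: [0.6, -0.4, -0.6]
gripper_width: 0.19
grasp_force: 40.2
```

Run:
```python
from h import *
go(.6729,-.13,.043,-94)
```

```text
shift [ 0.6 -1.4 32. ] closing yaw now -94.1 tilt [-0. -0. -1.] turn z (tool): -0.1 q7 -0.99
```

Request:
{"name": "step_arm", "arguments": {"increments": [[[-1,0,-1,15,0,0,0],[-1,0,-1,25,0,0,0],[-1,0,-1,32,0,0,0],[-1,0,-1,33,0,0,0],[-1,0,-1,33,0,0,0]]]}}

```text
t: 25.77
eef_pos: [0.6723, -0.1294, 0.0422]
tool_rot: [-0.001, 0.999, -0.035, -0.0]
contact_force: [-2.4, 2.2, 5.6]
gripper_width: 0.19
grasp_force: 41.0
```

Request:
{"name": "step_arm", "arguments": {"increments": [[[-0.4,0,0,0,0,0,0],[-0.4,0,0,0,0,0,0],[-0.4,0,0,0,0,0,0],[-0.4,0,0,0,0,0,0],[-0.4,0,0,-30,0,0,0],[-0.4,0,0,-70,0,0,0],[-0.4,0,0,-110,0,0,0],[-0.4,0,0,-150,0,0,0],[0.1,0,0,-190,0,0,0],[0.1,0,0,-190,0,0,0]]]}}

```text
t: 26.6
eef_pos: [0.6759, -0.1326, 0.2407]
tool_rot: [0.001, 0.999, -0.036, 0.006]
contact_force: [0.6, -1.0, 0.7]
gripper_width: 0.545
grasp_force: 0.0
```

Run:
```python
from h import *
o=st()[0]; print(o['q'].round(2)); go(.5,.15,.25,None); go(.378,.3196,.25,0)
```

```text
[-0.48  0.65  0.93  1.56 -0.55  1.2  -1.09]
shift [-195.5 -269.3  -12.3] closing yaw now -94.1 tilt [ 0.012 -0.003 -1.   ] shift [-329.3 -429.8  -14.2] closing yaw now -94.1 tilt [ 0.012 -0.003 -1.   ] turn z (tool): 85.9 q7 -1.09
```

Run:
```python
from h import *
go(.576,.3533,.33,31.5)
```

```text
shift [-133.2 -477.4  -91.8] closing yaw now -94.1 tilt [ 0.012 -0.003 -1.   ] turn z (tool): 54.4 q7 -1.09
```

Request:
{"name": "step_arm", "arguments": {"increments": [[[1,0,-40,-40,0,0,-7],[1,-7,-80,-70,0,0,-14],[1,-14,-120,-80,0,0,-21],[1,-21,-160,-80,0,0,-28],[1,-28,-200,-80,0,0,-35],[1,-35,-240,-80,0,0,-42],[1,-42,-280,-80,0,0,-49],[1,-49,-310,-80,0,0,-56],[1,-56,-350,-80,0,0,-63],[1,-60,-390,-80,0,0,-70]]]}}

```text
t: 27.43
eef_pos: [0.6393, 0.2618, 0.3118]
tool_rot: [-0.0, 0.837, 0.547, 0.0]
contact_force: [0.6, 0.8, 0.8]
gripper_width: 0.998
grasp_force: 0.0
```

Run:
```python
from det import *
det(); go(.576,.3533,.33,31.5); print(st()[0]['q'].round(2),st()[0]['eef_pos'])
```

```text
[0.6801 0.1381] mid [0.6801 0.1381] len 0.106 wid 0.016 ang -4.698422936221391
[0.6764 0.0915] mid [0.6763 0.0915] len 0.105 wid 0.016 ang -4.610112042206367
[0.6773 0.0394] mid [0.6775 0.0394] len 0.105 wid 0.015 ang -3.7876297068700637
[ 0.6833 -0.1339] mid [ 0.683  -0.1338] len 0.062 wid 0.015 ang -3.3822814025122625
[0.6033 0.2905] mid [0.6047 0.2908] len 0.133 wid 0.008 ang 13.658468196497807
shift [ 49.5 -87.2 -18.7] closing yaw now -22.6 tilt [-0.002  0.006 -1.   ] turn z (tool): -54.1 q7 -0.63
[-0.91  0.52  0.65  1.44 -0.32  1.29 -0.63] [0.63748284 0.27428286 0.31065789]
```

Run:
```python
from det import *
snap('scene','s4',(225,195,385,315),5)
```

```text
(no output)
```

View pics/s4.png

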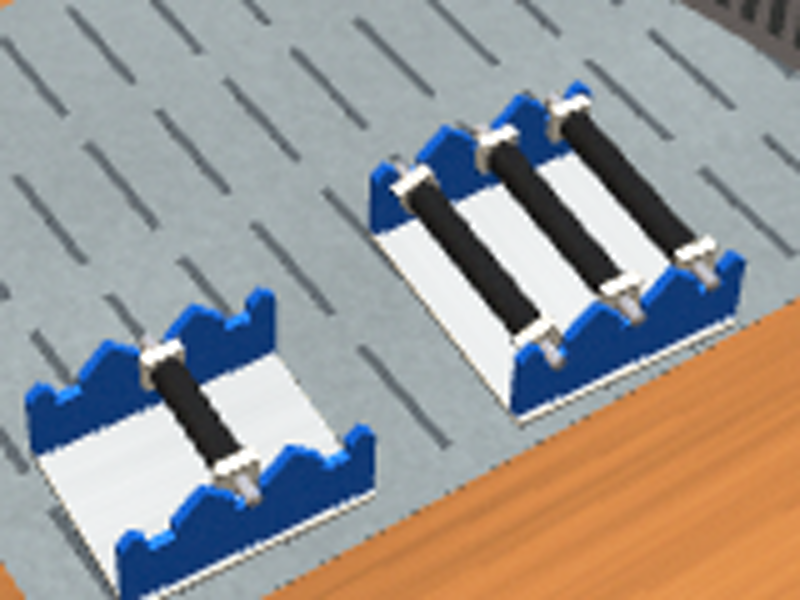

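Run:
```python
from fit import *
for n,t,s in[('L3',(.6775,.0394,.013),(320,247.2)),('L2',(.6763,.0915,.013),(336.9,238.9)),('L1',(.6801,.1381,.013),(225+(572+697)/10,195+(110+252)/10)),('S',(.683,-.1338,.013),(225+(161+238)/10,195+(363+467)/10))]:
    u=p('top',t)
    r=least_squares(lambda X:np.r_[p('top',X)-u,p('scene',X)-np.array(s)],[.67,.05,.045]); print(n,r.x.round(4),r.fun.round(1))
    R,a=((np.array([.6724,-.13]),-4.0) if n=='S' else (np.array([.6655,.0878]),-4.5)); print(Rn.from_euler('z',-a,degrees=True).as_matrix()[:2,:2]@(r.x[:2]-R))
```

```text
L3 [0.667  0.0381 0.0457] [ 0.1  0.1  0.1 -0. ]
[ 0.00536537 -0.04944807]
L2 [0.667  0.09   0.0444] [-0.4 -0.2 -0.4  0.1]
[0.00129146 0.00235221]
L1 [0.6697 0.1354 0.0485] [-0.6 -0.3 -0.6  0.2]
[0.00049066 0.04782526]
S [ 0.6726 -0.129   0.0464] [-0.3 -0.1 -0.3  0. ]
[0.00016415 0.00102884]
```

All four rollers triangulate to about 45 mm up, inside their notches. L3 was jogged by the disturbance but is still seated. Next is a free-air tilt test at the basket before the cup is grasped.

Request:
{"name": "step_arm", "arguments": {"increments": [[[1,49,-87,-20,0,0,-7],[1,49,-87,-40,0,0,-14],[1,49,-87,-40,0,0,-21],[1,49,-87,-40,0,0,-28],[1,49,-87,-40,0,0,-35],[1,49,-87,-40,0,0,-42],[1,49,-87,-40,0,0,-49],[1,49,-87,-40,0,0,-54],[1,49,-87,-40,0,0,-54],[1,49,-87,-40,0,0,-54]]]}}

```text
t: 28.37
eef_pos: [0.5809, 0.3395, 0.3515]
tool_rot: [-0.0, 0.502, 0.865, -0.0]
contact_force: [0.6, 0.1, -0.4]
gripper_width: 0.996
grasp_force: 0.0
```

Request:
{"name": "step_arm", "arguments": {"increments": [[[1,0,0,0,0,7,0],[1,0,0,0,0,14,0],[1,0,0,0,0,21,0],[1,0,0,0,0,28,0],[1,0,0,0,0,35,0],[1,0,0,0,0,42,0],[1,0,0,0,0,49,0],[1,0,0,0,0,56,0],[1,0,0,0,0,63,0],[1,0,0,0,0,70,0]]]}}

```text
t: 29.2
eef_pos: [0.5821, 0.3387, 0.352]
tool_rot: [-0.498, 0.411, 0.707, 0.288]
contact_force: [-0.2, 0.0, -0.5]
gripper_width: 1.004
grasp_force: 0.0
```

Run:
```python
from h import *
o,R=st(); print(o['q'].round(2),o['eef_pos'].round(3)); print(R.as_matrix().round(2))
```

```text
[-0.29  0.67  0.17  1.47 -1.17  1.72  0.68] [0.582 0.339 0.352]
[[-0.17  0.87 -0.47]
 [ 0.29  0.5   0.82]
 [ 0.94 -0.   -0.34]]
```

Request:
{"name": "step_arm", "arguments": {"increments": [[[1,0,0,0,0,-7,0],[1,0,0,0,0,-14,0],[1,0,0,0,0,-21,0],[1,0,0,0,0,-28,0],[1,0,0,0,0,-35,0],[1,0,0,0,0,-42,0],[1,0,0,0,0,-49,0],[1,0,0,0,0,-56,0],[1,0,0,0,0,-63,0],[1,0,0,0,0,-70,0]]]}}

```text
t: 30.03
eef_pos: [0.5816, 0.3398, 0.3534]
tool_rot: [0.003, 0.502, 0.865, 0.0]
contact_force: [0.2, 0.4, -0.9]
gripper_width: 1.0
grasp_force: 0.0
```

Request:
{"name": "step_arm", "arguments": {"increments": [[[1,0,0,0,0,-7,0],[1,0,0,0,0,-14,0],[1,0,0,0,0,-21,0],[1,0,0,0,0,-28,0],[1,0,0,0,0,-35,0],[1,0,0,0,0,-42,0],[1,0,0,0,0,-49,0],[1,0,0,0,0,-56,0],[1,0,0,0,0,-63,0],[1,0,0,0,0,-70,0]]]}}

```text
t: 30.87
eef_pos: [0.5803, 0.3418, 0.3521]
tool_rot: [0.499, 0.41, 0.708, -0.286]
contact_force: [-0.4, 0.5, -0.0]
gripper_width: 1.0
grasp_force: 0.0
```

Request:
{"name": "step_arm", "arguments": {"increments": [[[1,0,0,0,0,-7,0],[1,0,0,0,0,-14,0],[1,0,0,0,0,-21,0],[1,0,0,0,0,-28,0],[1,0,0,0,0,-35,0],[1,0,0,0,0,-42,0],[1,0,0,0,0,-49,0],[1,0,0,0,0,-55,0]]]}}

```text
t: 31.53
eef_pos: [0.5803, 0.3414, 0.3502]
tool_rot: [0.77, 0.229, 0.398, -0.443]
contact_force: [0.6, -0.2, -1.2]
gripper_width: 0.998
grasp_force: 0.0
```

Run:
```python
from h import *
o,R=st(); print(o['q'].round(2),o['eef_pos'].round(3)); print(R.as_matrix().round(2))
```

```text
[-1.52  1.31  0.88  1.57  1.03  1.69 -0.74] [0.58  0.341 0.35 ]
[[ 0.29  0.86  0.41]
 [-0.5   0.5  -0.71]
 [-0.82  0.    0.58]]
```

Request:
{"name": "step_arm", "arguments": {"increments": [[[1,0,0,0,0,7,0],[1,0,0,0,0,14,0],[1,0,0,0,0,21,0],[1,0,0,0,0,28,0],[1,0,0,0,0,35,0],[1,0,0,0,0,42,0],[1,0,0,0,0,49,0],[1,0,0,0,0,56,0],[1,0,0,0,0,63,0],[1,0,0,0,0,70,0]]]}}

```text
t: 32.37
eef_pos: [0.5803, 0.3416, 0.3522]
tool_rot: [0.398, 0.445, 0.769, -0.228]
contact_force: [0.5, -0.2, 0.2]
gripper_width: 1.003
grasp_force: 0.0
```

Request:
{"name": "step_arm", "arguments": {"increments": [[[1,0,0,0,0,7,0],[1,0,0,0,0,14,0],[1,0,0,0,0,21,0],[1,0,0,0,0,28,0],[1,0,0,0,0,35,0],[1,0,0,0,0,42,0],[1,0,0,0,0,49,0],[1,0,0,0,0,55,0],[1,0,0,0,0,55,0],[1,0,0,0,0,55,0]]]}}

```text
t: 33.2
eef_pos: [0.5822, 0.3372, 0.3521]
tool_rot: [0.001, 0.503, 0.864, -0.0]
contact_force: [-0.0, 0.3, 0.2]
gripper_width: 1.003
grasp_force: 0.0
```

Run:
```python
from h import *
o,R=st(); print(o['q'].round(2),R.as_matrix()[:,2].round(3));go(.378,.3196,.17,35)
# cup rim recheck from initial scene: project rim centre and foot
print(p('scene',[.378,.3196,.075]),p('scene',[.378,.3196,0]))
snap('scene','s5',(300,110,400,185),8)
```

```text
[-0.93  0.42  0.45  1.43 -0.18  1.34  0.05] [ 0.001 -0.001 -1.   ]
shift [  85.7 -186.4  181.9] closing yaw now 29.5 tilt [ 0.001 -0.001 -1.   ] turn z (tool): -5.5 q7 0.05
[338.55973945 141.63492465] [336.65613239 160.76550569]
```

View pics/s5.png

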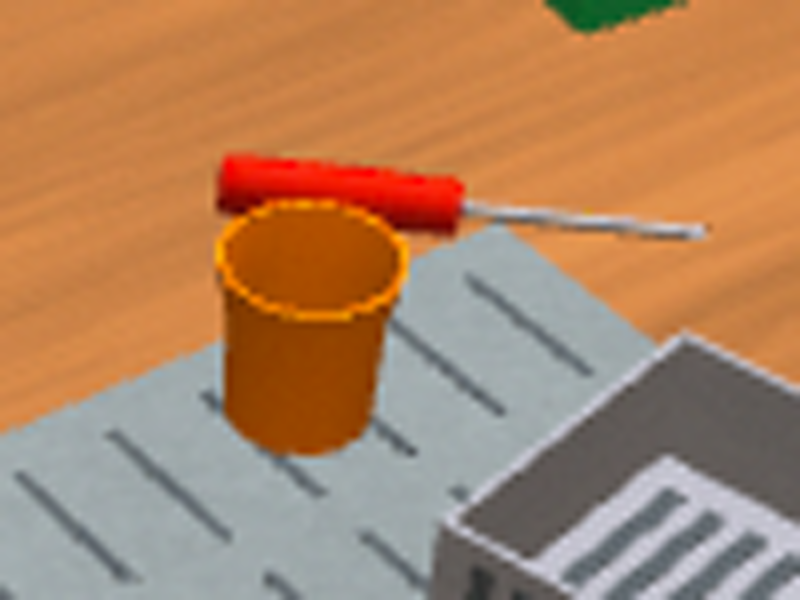

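The cup rim centre is at about (313,259) in this crop, which agrees with the top-view estimate. The cup is upright and nothing is close to it.

Request:
{"name": "step_arm", "arguments": {"increments": [[[1,86,-186,0,0,0,-5.5],[1,86,-186,0,0,0,-5.5],[1,86,-186,20,0,0,-5.5],[1,86,-186,60,0,0,-5.5],[1,86,-186,100,0,0,-5.5],[1,86,-186,140,0,0,-5.5],[1,86,-186,182,0,0,-5.5],[1,86,-186,182,0,0,-5.5],[1,86,-186,182,0,0,-5.5],[1,86,-186,182,0,0,-5.5]]]}}

```text
t: 34.08
eef_pos: [0.3749, 0.3221, 0.1688]
tool_rot: [-0.0, 0.457, 0.889, -0.002]
contact_force: [-0.3, -0.7, 0.6]
gripper_width: 0.996
grasp_force: 0.0
```

Request:
{"name": "step_arm", "arguments": {"increments": [[[1,0,0,0,0,0,0],[1,0,0,0,0,0,0]]]}}

```text
t: 34.25
eef_pos: [0.3782, 0.3235, 0.1721]
tool_rot: [0.001, 0.458, 0.889, 0.002]
contact_force: [0.5, 0.1, -0.4]
gripper_width: 1.006
grasp_force: 0.0
```

Run:
```python
from h import *
print(w('scene',339.1,142.4,.075)); go(.379,.3195,.026,35); print(st()[0]['q'].round(2))
```

```text
[0.38191984 0.31860726 0.075     ]
shift [ -3.8  -2.2 146.1] closing yaw now 35.5 tilt [ 0.003  0.003 -1.   ] turn z (tool): 0.5 q7 -0.09
[-1.13  0.26  0.35  2.05 -0.12  0.84 -0.09]
```

Request:
{"name": "step_arm", "arguments": {"increments": [[[1,-3,-1.5,30,0,0,0],[1,-3,-1.5,60,0,0,0],[1,-3,-1.5,70,0,0,0],[1,-3,-1.5,70,0,0,0],[1,-3,-1.5,70,0,0,0]]]}}

```text
t: 34.67
eef_pos: [0.3781, 0.319, 0.101]
tool_rot: [0.0, 0.458, 0.889, 0.001]
contact_force: [0.1, 0.3, 0.7]
gripper_width: 1.002
grasp_force: 0.0
```

Run:
```python
from h import *
go(.3795,.3193,.026,35)
```

```text
shift [-0.6  1.3 75. ] closing yaw now 35.4 tilt [ 0.001  0.001 -1.   ] turn z (tool): 0.4 q7 -0.03
```

Request:
{"name": "step_arm", "arguments": {"increments": [[[1,-0.5,1,20,0,0,0],[1,-0.5,1,40,0,0,0],[1,-0.5,1,60,0,0,0],[1,-0.5,1,75,0,0,0],[1,-0.5,1,75,0,0,0],[1,-0.5,1,75,0,0,0]]]}}

```text
t: 35.17
eef_pos: [0.3791, 0.3193, 0.026]
tool_rot: [0.0, 0.458, 0.889, 0.001]
contact_force: [-0.2, -0.2, -0.2]
gripper_width: 1.0
grasp_force: 0.0
```

Request:
{"name": "step_arm", "arguments": {"increments": [[[-1,0,0,0,0,0,0],[-1,0,0,0,0,0,0],[-1,0,0,0,0,0,0],[-1,0,0,0,0,0,0],[-1,0,0,0,0,0,0],[-1,0,0,0,0,0,0]]], "force": 50}}

```text
t: 35.67
eef_pos: [0.3789, 0.3194, 0.0271]
tool_rot: [-0.0, 0.458, 0.889, 0.001]
contact_force: [-3.4, -1.4, 11.0]
gripper_width: 0.817
grasp_force: 50.9
```

Request:
{"name": "step_arm", "arguments": {"increments": [[[-1,0,0,-15,0,0,0],[-1,0,0,-35,0,0,0],[-1,0,0,-60,0,0,0],[-1,0,0,-80,0,0,0],[-1,0,0,-80,0,-5,0],[-1,0,0,-80,0,-10,0],[-1,0,0,-80,0,-15,0],[-1,0,0,-80,0,-20,0],[-1,0,0,-80,0,-25,0],[-1,0,0,-80,0,-30,0]]], "force": 60}}

```text
t: 36.5
eef_pos: [0.3785, 0.3201, 0.1066]
tool_rot: [0.232, 0.443, 0.858, -0.117]
contact_force: [-0.2, 0.2, -1.8]
gripper_width: 0.815
grasp_force: 67.1
```

Run:
```python
from h import *
o,R=st(); print(o['q'].round(2),o['grasp_force'],R.as_matrix()[:,2].round(2))
snap('scene','s6',(295,90,415,180),6)
```

```text
[-1.57  0.54  0.57  2.06  0.26  0.85 -0.61] 67.0673985621579 [ 0.29 -0.41 -0.87]
```

View pics/s6.png

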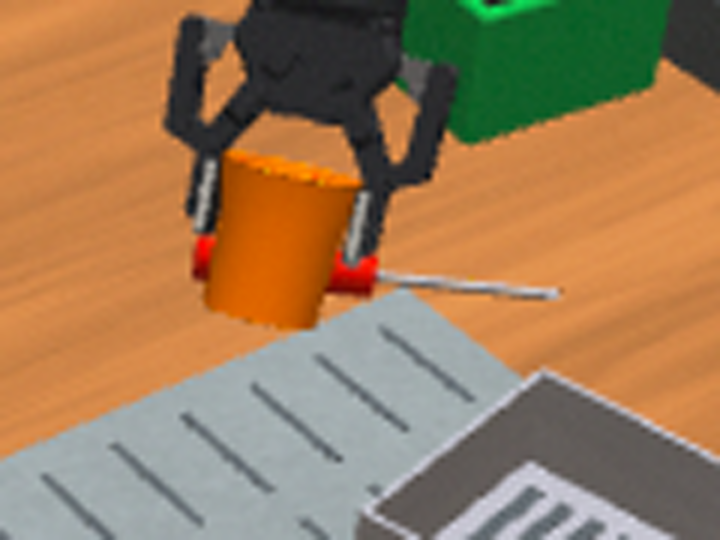

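The cup tilts with the gripper: it hasn't pivoted, and its mouth has turned towards the camera at around (290,170). The grasp holds, so I'll level it, carry it to the basket and pour.

Run:
```python
from h import *
go(.379,.32,.30); go(.602,.316,.30)
```

```text
shift [-102.4    0.9 -166.5] closing yaw now 35.9 tilt [ 0.297 -0.409 -0.863] shift [-217.8  179.2  -98.6] closing yaw now 35.9 tilt [ 0.297 -0.409 -0.863]
```

Request:
{"name": "step_arm", "arguments": {"increments": [[[-1,-20,0,-32,0,5,0],[-1,-40,0,-64,0,10,0],[-1,-60,0,-96,0,15,0],[-1,-80,0,-130,0,20,0],[-1,-102,1,-166,0,25,0],[-1,-125,37,-153,0,30,0],[-1,-148,73,-140,0,30,0],[-1,-171,109,-126,0,30,0],[-1,-195,145,-112,0,30,0],[-1,-218,179,-99,0,30,0]]]}}

```text
t: 37.38
eef_pos: [0.5892, 0.3086, 0.3011]
tool_rot: [-0.0, 0.458, 0.889, 0.002]
contact_force: [1.2, 1.1, -0.4]
gripper_width: 0.816
grasp_force: 67.6
```

Request:
{"name": "step_arm", "arguments": {"increments": [[[-1,0,0,0,0,0,0],[-1,0,0,0,0,0,0],[-1,0,0,0,0,0,0]]]}}

```text
t: 37.63
eef_pos: [0.5872, 0.3087, 0.3]
tool_rot: [-0.0, 0.459, 0.889, 0.001]
contact_force: [-0.5, -0.6, -2.0]
gripper_width: 0.811
grasp_force: 67.8
```

Run:
```python
from h import *
go(.602,.316,.29,35); print(st()[0]['q'].round(2),st()[0]['eef_pos'])
```

```text
shift [-2.7 16.3 10. ] closing yaw now 35.4 tilt [-0.     0.001 -1.   ] turn z (tool): 0.4 q7 0.28
[-1.01  0.46  0.63  1.53 -0.28  1.24  0.28] [0.58719118 0.30874138 0.30003828]
```

Now I tilt the cup, correcting the position on the way.

Request:
{"name": "step_arm", "arguments": {"increments": [[[-1,-3,16,10,0,-7,0],[-1,-3,16,10,0,-14,0],[-1,-3,16,10,0,-21,0],[-1,-3,16,10,0,-28,0],[-1,-3,16,10,0,-35,0],[-1,-3,16,10,0,-42,0],[-1,-3,16,10,0,-49,0],[-1,-3,16,10,0,-56,0],[-1,-3,16,10,0,-63,0],[-1,-3,16,10,0,-70,0]]]}}

```text
t: 38.47
eef_pos: [0.6004, 0.3191, 0.2899]
tool_rot: [0.511, 0.374, 0.729, -0.261]
contact_force: [0.2, 1.3, -3.7]
gripper_width: 0.814
grasp_force: 67.9
```

Request:
{"name": "step_arm", "arguments": {"increments": [[[-1,0,0,0,0,-7,0],[-1,0,0,0,0,-14,0],[-1,0,0,0,0,-20,0],[-1,0,0,0,0,-25,0],[-1,0,0,0,0,-30,0],[-1,0,0,0,0,-35,0],[-1,0,0,0,0,-40,0],[-1,0,0,0,0,-45,0],[-1,0,0,0,0,-50,0],[-1,0,0,0,0,-55,0]]]}}

```text
t: 39.3
eef_pos: [0.6013, 0.3179, 0.2889]
tool_rot: [0.789, 0.211, 0.411, -0.405]
contact_force: [0.5, -0.1, -1.0]
gripper_width: 0.812
grasp_force: 67.7
```

Request:
{"name": "step_arm", "arguments": {"increments": [[[-1,0,0,0,0,-5,0],[-1,0,0,0,0,-5,0],[-1,0,0,0,0,-5,0],[-1,0,0,0,0,-5,0],[-1,0,0,0,0,-5,0],[-1,0,0,0,0,-5,0]]]}}

```text
t: 39.8
eef_pos: [0.6017, 0.3173, 0.291]
tool_rot: [0.805, 0.195, 0.377, -0.414]
contact_force: [0.1, -0.2, -0.9]
gripper_width: 0.815
grasp_force: 67.6
```

Run:
```python
from h import *
o,R=st(); print(o['q'].round(2),o['eef_pos'].round(3),R.as_matrix()[:,2].round(2))
snap('scene','s7'); im=np.load('scene.npz')['im']
snap('top','t7'); tm=np.load('top.npz')['im']
a=cv2.resize(im[70:220,310:450],None,fx=2.8,fy=2.8,interpolation=2);b=cv2.resize(tm[130:280,100:240],None,fx=2.8,fy=2.8,interpolation=2)
cv2.imwrite('pics/m7.png',np.hstack([a,b]))
```

```text
[-1.61  1.66  1.16  1.62  0.79  1.38 -0.75] [0.602 0.317 0.291] [ 0.45 -0.63  0.64]
```

View pics/m7.png

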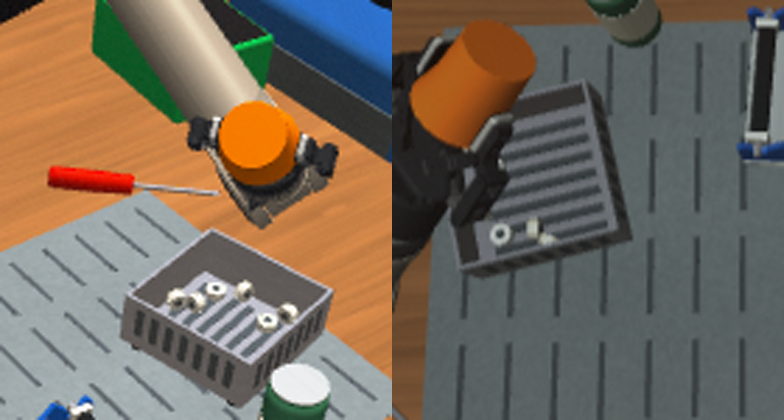

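All six gears are in the basket, at roughly x = 177 to 289 and y = 288 to 320 in the left panel. Next I turn the cup upright and set it back where it stood.

Request:
{"name": "step_arm", "arguments": {"increments": [[[-1,0,0,0,0,7,0],[-1,0,0,0,0,14,0],[-1,0,0,0,0,21,0],[-1,0,0,0,0,28,0],[-1,0,0,0,0,35,0],[-1,0,0,0,0,42,0],[-1,0,0,0,0,49,0],[-1,0,0,0,0,56,0],[-1,0,0,0,0,63,0],[-1,0,0,0,0,70,0]]]}}

```text
t: 40.73
eef_pos: [0.6014, 0.3174, 0.2902]
tool_rot: [0.442, 0.397, 0.772, -0.227]
contact_force: [0.6, 0.0, -1.2]
gripper_width: 0.814
grasp_force: 67.8
```

Request:
{"name": "step_arm", "arguments": {"increments": [[[-1,0,0,0,0,7,0],[-1,0,0,0,0,14,0],[-1,0,0,0,0,21,0],[-1,0,0,0,0,28,0],[-1,0,0,0,0,35,0],[-1,0,0,0,0,42,0],[-1,0,0,0,0,49,0],[-1,0,0,0,0,56,0],[-1,0,0,0,0,60,0],[-1,0,0,0,0,60,0]]]}}

```text
t: 41.57
eef_pos: [0.6047, 0.3096, 0.2913]
tool_rot: [0.0, 0.463, 0.887, 0.001]
contact_force: [0.5, -2.0, -1.5]
gripper_width: 0.812
grasp_force: 67.7
```

Run:
```python
from h import *
o,R=st(); print(o['q'].round(2)); go(.385,.316,.15,35)
```

```text
[-0.97  0.49  0.61  1.5  -0.29  1.24  0.28]
shift [ 130.8 -176.8  141. ] closing yaw now 34.9 tilt [ 0.001  0.001 -1.   ] turn z (tool): -0.1 q7 0.28
```

Request:
{"name": "step_arm", "arguments": {"increments": [[[-1,24,-32,0,0,0,0],[-1,48,-64,0,0,0,0],[-1,72,-96,0,0,0,0],[-1,96,-128,0,0,0,0],[-1,120,-160,20,0,0,0],[-1,131,-177,50,0,0,0],[-1,131,-177,80,0,0,0],[-1,131,-177,115,0,0,0],[-1,131,-177,141,0,0,0],[-1,131,-177,141,0,0,0]]]}}

```text
t: 42.4
eef_pos: [0.3779, 0.3185, 0.1441]
tool_rot: [-0.0, 0.457, 0.89, -0.005]
contact_force: [-0.9, -0.2, 0.1]
gripper_width: 0.814
grasp_force: 67.8
```

Request:
{"name": "step_arm", "arguments": {"increments": [[[-1,0,0,20,0,0,0],[-1,0,0,40,0,0,0],[-1,0,0,60,0,0,0],[-1,0,0,80,0,0,0],[-1,0,0,100,0,0,0],[-1,0,0,110,0,0,0],[-1,0,0,112,0,0,0],[-1,0,0,112,0,0,0]]]}}

```text
t: 43.07
eef_pos: [0.3819, 0.3209, 0.037]
tool_rot: [0.0, 0.458, 0.889, -0.0]
contact_force: [0.8, -0.4, -0.7]
gripper_width: 0.817
grasp_force: 67.8
```

Run:
```python
from h import *
o,R=st(); print(o['contact_force']); go(.385,.316,.026,35)
```

```text
[ 0.75909837 -0.44126469 -0.7335462 ]
shift [-5.8 -0.3 11. ] closing yaw now 35.5 tilt [ 0. -0. -1.] turn z (tool): 0.5 q7 0.17
```

Request:
{"name": "step_arm", "arguments": {"increments": [[[-1,0,0,4,0,0,0],[-1,0,0,7,0,0,0],[-1,0,0,10,0,0,0],[-1,0,0,10,0,0,0],[-1,0,0,10,0,0,0]]]}}

```text
t: 43.48
eef_pos: [0.3819, 0.3206, 0.027]
tool_rot: [-0.0, 0.458, 0.889, 0.0]
contact_force: [-1.1, -1.4, 3.9]
gripper_width: 0.809
grasp_force: 65.9
```

Contact with the bench. Release and lift.

Request:
{"name": "step_arm", "arguments": {"increments": [[[1,0,0,0,0,0,0],[1,0,0,0,0,0,0],[1,0,0,0,0,0,0],[1,0,0,0,0,0,0],[1,0,0,-15,0,0,0],[1,0,0,-35,0,0,0],[1,0,0,-60,0,0,0],[1,0,0,-100,0,0,0],[1,0,0,-140,0,0,0],[1,0,0,-180,0,0,0]]], "force": 40}}

```text
t: 44.32
eef_pos: [0.3816, 0.3198, 0.208]
tool_rot: [0.0, 0.459, 0.889, -0.001]
contact_force: [1.6, 0.5, 0.5]
gripper_width: 1.003
grasp_force: 0.0
```

Request:
{"name": "step_arm", "arguments": {"increments": [[[1,0,30,-40,0,0,7],[1,0,60,-40,0,0,14],[1,0,90,-40,0,0,21],[1,0,120,-40,0,0,28],[1,0,140,-40,0,0,35],[1,0,140,-40,0,0,42],[1,0,140,-40,0,0,49],[1,0,140,-40,0,0,56],[1,0,140,-40,0,0,63],[1,0,140,-40,0,0,70]]]}}

```text
t: 45.15
eef_pos: [0.4958, 0.4016, 0.2462]
tool_rot: [0.0, 0.887, 0.463, -0.0]
contact_force: [-0.0, -0.3, -0.1]
gripper_width: 1.005
grasp_force: 0.0
```

Run:
```python
from det import *
o,R=st(); print(o['q'].round(2),o['eef_pos']); det(); go(.55,0,.25,-60); go(.49,-.3475,.2,-92.5)
snap('scene','s8',(225,100,425,310),2.8)
```

```text
[-1.38  0.53  0.87  1.67 -0.43  1.15 -1.  ] [0.49575813 0.40160285 0.24621963]
[0.6797 0.1382] mid [0.68   0.1381] len 0.106 wid 0.017 ang -4.898710214200321
[0.6762 0.0916] mid [0.6761 0.0917] len 0.106 wid 0.017 ang -4.74499502957093
[0.6768 0.0397] mid [0.6774 0.0396] len 0.105 wid 0.016 ang -4.117095608493628
[ 0.6831 -0.1339] mid [ 0.683  -0.1339] len 0.062 wid 0.014 ang -3.099847824837866
[0.6005 0.2895] mid [0.5996 0.2893] len 0.151 wid 0.008 ang 13.576782367707096
[0.5713 0.4376] mid [0.5736 0.4382] len 0.143 wid 0.016 ang 13.874469600271652
shift [-296.6  276.4   -3.8] closing yaw now -35.3 tilt [-0.    -0.001 -1.   ] turn z (tool): 24.7 q7 -1.01
shift [-614.9  428.2   46.5] closing yaw now -35.3 tilt [-0.    -0.001 -1.   ] turn z (tool): 57.2 q7 -1.01
```

View pics/s8.png

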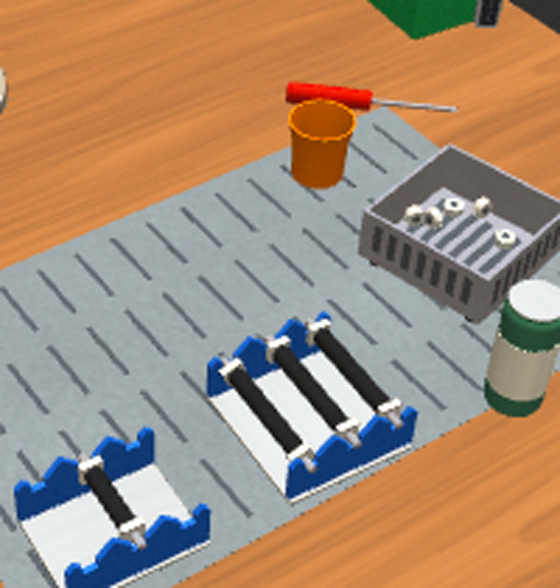

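The cup stands upright and the rollers are in their racks. Only five gears are plainly visible, so I'll clear the arm and check the basket from both cameras.

Request:
{"name": "step_arm", "arguments": {"increments": [[[1,-30,28,-4,0,0,7],[1,-60,56,-4,0,0,14],[1,-90,84,-4,0,0,21],[1,-120,112,-4,0,0,25],[1,-150,140,-4,0,0,25],[1,-180,168,-4,0,0,25],[1,-210,196,-4,0,0,25],[1,-240,224,-4,0,0,25],[1,-270,252,-4,0,0,25],[1,-297,276,-4,0,0,25]]]}}

```text
t: 46.08
eef_pos: [0.5547, -0.0023, 0.2508]
tool_rot: [0.0, 0.964, 0.264, 0.0]
contact_force: [-0.1, -0.7, -0.7]
gripper_width: 0.999
grasp_force: 0.0
```

Run:
```python
from h import *
go(.49,-.3475,.2,-92.5)
snap('scene','s9'); im=np.load('scene.npz')['im']
snap('top','t9'); tm=np.load('top.npz')['im']
f=lambda x,s:cv2.resize(x,None,fx=s,fy=s,interpolation=2)
a=f(im[135:225,345:435],4.4);b=f(tm[150:240,108:198],4.4); c=f(tm[245:290,135:180],4.4); d=f(im[130:175,315:360],4.4)
cv2.imwrite('pics/m9.png',np.vstack([np.hstack([a,b]),np.hstack([c,d,np.zeros((198,396,3),np.uint8)])]))
hsv=cv2.cvtColor(tm,cv2.COLOR_BGR2HSV)
```

```text
shift [-231.7  264.    50.7] closing yaw now -59.4 tilt [ 0.001  0.    -1.   ] turn z (tool): 33.1 q7 -0.74
```

View pics/m9.png

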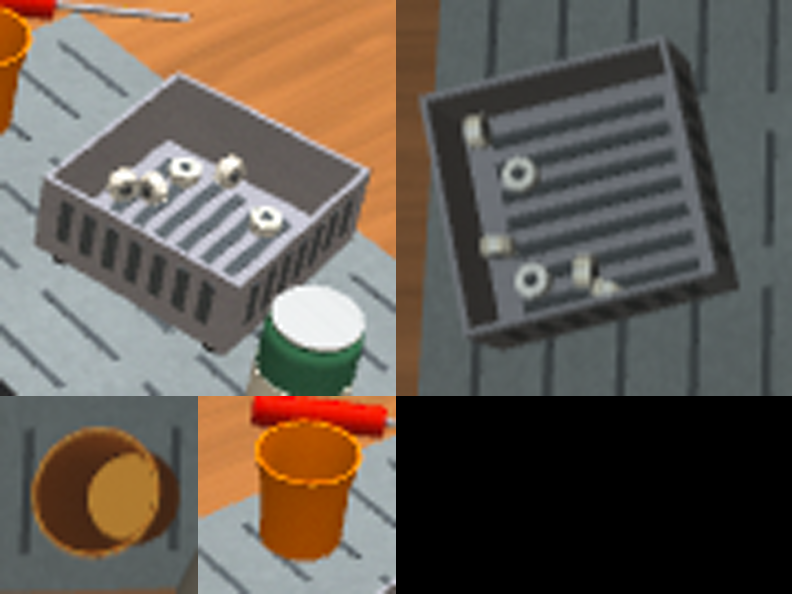

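The top panel shows all six gears inside the basket, at (475,130), (518,173), (495,245), (531,280), (583,268) and (605,287). The cup is empty and upright, so I'll go back to the switch.

Request:
{"name": "step_arm", "arguments": {"increments": [[[1,-29,33,0,0,0,7],[1,-58,66,0,0,0,14],[1,-87,99,0,0,0,21],[1,-116,132,0,0,0,28],[1,-145,165,10,0,0,33],[1,-174,198,20,0,0,33],[1,-203,231,40,0,0,33],[1,-232,264,51,0,0,33],[1,-232,264,51,0,0,33],[1,-232,264,51,0,0,33]]]}}

```text
t: 47.02
eef_pos: [0.4848, -0.3499, 0.1986]
tool_rot: [0.001, 1.0, -0.024, -0.001]
contact_force: [-0.3, 1.6, 0.3]
gripper_width: 1.0
grasp_force: 0.0
```

Request:
{"name": "step_arm", "arguments": {"increments": [[[1,0,0,30,0,0,0],[1,0,0,40,0,0,0],[1,0,0,40,0,0,0]]]}}

```text
t: 47.27
eef_pos: [0.4878, -0.3421, 0.1569]
tool_rot: [-0.002, 1.0, -0.021, -0.002]
contact_force: [-0.4, -0.3, -0.2]
gripper_width: 1.001
grasp_force: 0.0
```

Run:
```python
from h import *
go(.49,-.3475,.087,-92.8); print(st()[0]['q'].round(2))
```

```text
shift [ 2.7  5.5 69.9] closing yaw now -92.4 tilt [-0.004  0.003 -1.   ] turn z (tool): 0.4 q7 -0.54
[-0.18  0.63  0.98  1.86 -0.62  1.   -0.54]
```

Request:
{"name": "step_arm", "arguments": {"increments": [[[1,2,4,25,0,0,0.3],[1,2,4,50,0,0,0.3],[1,2,4,65,0,0,0.3],[1,2,4,70,0,0,0.3],[1,2,4,70,0,0,0.3],[1,2,4,70,0,0,0.3]]]}}

```text
t: 47.77
eef_pos: [0.4909, -0.3489, 0.0905]
tool_rot: [0.0, 1.0, -0.024, 0.0]
contact_force: [0.2, -0.0, 0.6]
gripper_width: 0.995
grasp_force: 0.0
```

Run:
```python
from h import *
go(.49,-.3475,.087,-92.8); print(st()[0]['q'].round(2))
```

```text
shift [-0.9 -1.3  3.4] closing yaw now -92.8 tilt [ 0.001 -0.001 -1.   ] turn z (tool): -0.0 q7 -0.48
[-0.11  0.71  0.89  1.89 -0.71  0.89 -0.48]
```

Request:
{"name": "step_arm", "arguments": {"increments": [[[0,-1,-1,3,0,0,0],[-1,-1,-1,3,0,0,0],[-1,-1,-1,3,0,0,0],[-1,-1,-1,3,0,0,0],[-1,-1,-1,3,0,0,0],[-1,-1,-1,3,0,0,0],[-1,-1,-1,3,0,0,0],[-1,-1,-1,3,0,0,0],[-1,-1,-1,3,0,0,0],[-1,-1,-1,3,0,0,0]]], "force": 40}}

```text
t: 48.6
eef_pos: [0.4896, -0.3484, 0.0869]
tool_rot: [0.001, 1.0, -0.025, 0.0]
contact_force: [0.2, -2.3, 3.5]
gripper_width: 0.152
grasp_force: 44.2
```

Request:
{"name": "step_arm", "arguments": {"increments": [[[-1,0,0,0,0,0,-7],[-1,0,0,0,0,0,-14],[-1,0,0,0,0,0,-21],[-1,0,0,0,0,0,-28],[-1,0,0,0,0,0,-35],[-1,0,0,0,0,0,-42],[-1,0,0,0,0,0,-49],[-1,0,0,0,0,0,-55],[-1,0,0,0,0,0,-60],[-1,0,0,0,0,0,-61]]]}}

```text
t: 49.43
eef_pos: [0.4894, -0.3481, 0.0869]
tool_rot: [0.0, 0.873, 0.487, 0.0]
contact_force: [-0.7, -1.6, 4.5]
gripper_width: 0.158
grasp_force: 44.7
```

Request:
{"name": "step_arm", "arguments": {"increments": [[[-1,0,0,0,0,0,-1],[-1,0,0,0,0,0,-1],[-1,0,0,0,0,0,-1],[-1,0,0,0,0,0,-1]]]}}

```text
t: 49.77
eef_pos: [0.4893, -0.3481, 0.0869]
tool_rot: [0.0, 0.871, 0.492, 0.0]
contact_force: [-0.8, -1.4, 6.5]
gripper_width: 0.151
grasp_force: 45.7
```

Run:
```python
from h import *
go(.49,-.3475,.087,-92.8); o=st()[0];print(o['q'].round(2),o['torque'])
```

```text
shift [ 0.8  0.3 -0.1] closing yaw now -31.1 tilt [ 0. -0. -1.] turn z (tool): 61.7 q7 0.39
[ 0.07  0.6   0.61  1.89 -0.47  0.8   0.39] [-0.17024576  0.29234719 -0.71384913]
```

The moment of 0.71 N m, against about 0.16 from the spring, shows it is on the stop. Release and lift away.

Request:
{"name": "step_arm", "arguments": {"increments": [[[1,0,0,0,0,0,0],[1,0,0,0,0,0,0],[1,0,0,0,0,0,0],[1,0,0,0,0,0,0],[1,0,0,0,0,0,0],[1,0,0,0,0,0,0],[1,0,0,0,0,0,0],[1,0,0,0,0,0,0]]]}}

```text
t: 50.43
eef_pos: [0.4894, -0.3474, 0.0864]
tool_rot: [-0.0, 0.87, 0.494, 0.0]
contact_force: [-0.1, -0.2, -0.1]
gripper_width: 1.005
grasp_force: 0.0
```

Request:
{"name": "step_arm", "arguments": {"increments": [[[1,0,0,-40,0,0,0],[1,0,0,-80,0,0,0],[1,0,0,-120,0,0,0],[1,0,0,-140,0,0,0],[1,0,0,-140,0,0,0],[1,0,0,-140,0,0,0],[1,0,0,-140,0,0,0],[1,0,0,-140,0,0,0]]]}}

```text
t: 51.1
eef_pos: [0.4888, -0.3469, 0.225]
tool_rot: [-0.001, 0.87, 0.494, -0.001]
contact_force: [0.3, -0.2, 0.2]
gripper_width: 1.003
grasp_force: 0.0
```

Run:
```python
from det import *
det(); print(bot.get_obs()['contact_force']); print(bot.hand_in())
```

```text
[0.6794 0.1382] mid [0.68   0.1381] len 0.106 wid 0.017 ang -4.743559251923898
[0.676  0.0917] mid [0.6761 0.0917] len 0.105 wid 0.016 ang -4.636863710983391
[0.6766 0.0396] mid [0.6774 0.0395] len 0.105 wid 0.016 ang -4.183960832327557
[ 0.6831 -0.1339] mid [ 0.683  -0.1339] len 0.062 wid 0.014 ang -3.099847824837866
[0.6037 0.2903] mid [0.6052 0.2907] len 0.139 wid 0.008 ang 13.448990891721564
[0.5762 0.44  ] mid [0.5752 0.4398] len 0.132 wid 0.014 ang 13.52102112446184
[ 0.63998081  0.36353284 -0.52813606]
the job is handed in; nothing more can be done
None
```

I finished every step and handed the job in at about 51 s; hand-in gave no verdict: the extractor was started and later stopped at its stops, all six gears are in the basket, the empty cup is upright on the bench, and all four rollers present are in their racks (one long roller, jogged mid-run, measures about 5 mm off centre against the 8 mm limit).

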